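Load the piston tray, park it in the lapping bay and bolt it in

TASK

First draw the slotted brass block back along its rail to the stop that leaves the parking bay open, then lay every piston valve that is on the bench flat inside the loose aluminium tray. Next push the loaded tray along the bench, without lifting or tipping it, into the white-outlined bay until it is square and fully home against the steel back fence and between the two end lines, and finally slide the brass block all the way to its other stop so that its bar locks the tray in. Leave the micrometer, tuning crook and spare valve guide where they are.

Things in the scene. Friction and masses are not known exactly. Their poses are not given: they have to be found in the camera images.
- tray: Loose open aluminium tray, outer size 102 (its x) by 214 (its y) by 24 mm high, walls and floor 4 mm, 0.35 kg; slides on the bench. Origin: centre of its underside, z up. Starts on the robot's side of the bay, slightly turned and off to one side. Takes four pistons side by side, each along the tray's x, 46 mm apart.
- piston1: Nickel piston valve lying on the bench (None at the start if absent), 84 mm along its own x: round shaft 22 mm thick and 60 mm long, where to grip it, with a square green collar 28 x 28 x 12 mm at each end so that it does not roll. 0.11 kg. Origin: middle of the shaft, 14 mm above what it lies on (18 mm above the tray's underside when flat in it).
- piston2: Nickel piston valve lying on the bench (None at the start if absent), 84 mm along its own x: round shaft 22 mm thick and 60 mm long, where to grip it, with a square green collar 28 x 28 x 12 mm at each end so that it does not roll. 0.11 kg. Origin: middle of the shaft, 14 mm above what it lies on (18 mm above the tray's underside when flat in it).
- piston3: Nickel piston valve lying on the bench (None at the start if absent), 84 mm along its own x: round shaft 22 mm thick and 60 mm long, where to grip it, with a square green collar 28 x 28 x 12 mm at each end so that it does not roll. 0.11 kg. Origin: middle of the shaft, 14 mm above what it lies on (18 mm above the tray's underside when flat in it).
- piston4: Nickel piston valve lying on the bench (None at the start if absent), 84 mm along its own x: round shaft 22 mm thick and 60 mm long, where to grip it, with a square green collar 28 x 28 x 12 mm at each end so that it does not roll. 0.11 kg. Origin: middle of the shaft, 14 mm above what it lies on (18 mm above the tray's underside when flat in it).
- bay: Fixed parking bay. Origin: bench level, where the tray's centre belongs; x points from the mouth to the back fence, y left, z up. Steel fence 18 mm high, 180 mm long, face at x = +51 mm, so a tray against it has its centre at x = 0. White end lines with inner edges at y = -124 and +124 mm leave 17 mm beside the tray. Nothing but the bolt bar and the fence obstructs it.
- bolt (a joint): Slotted brass block's place on its rail, m: 0 = right stop, bolted (its bar, 14 x 14 mm, top 25 mm above the bench, crosses the mouth from the left to y = +40 mm of the bay, 13 mm behind a tray that is home); 0.09 = left stop, open (bar ends at y = +130 mm, clear of the tray). Grows toward the bay's +y. About 2 N of friction; stays where left.
- bolt_grip (a point): Centre of the brass block's top, 66 mm above the bench, axes as the bay's. Two cheeks with a slot between stand 36 to 66 mm above the bench, together 56 mm wide along the rail (bay y) and 44 mm across. The rail, 44 mm wide, lies left of the mouth at bay x = -71 mm, from y = +125 to +325 mm; its end stops are 30 and 36 mm high.
- micrometer: Bystander: blued steel micrometer lying flat, about 140 by 60 by 18 mm, right of the work. Origin near its middle on the bench.
- crook: Bystander: gold lacquered U-shaped tuning slide crook lying flat, about 135 by 75 by 14 mm, beyond the bay. Origin on the bench at the centre of its bend.
- guide: Bystander: spare green plastic valve guide, a disc with two wings, 64 mm long, 22 mm high, beyond the rail. Origin: centre of its underside.
Not all that is in view belongs to the job. There is more than one size of the tray; the one meant has the size given above.

How it is judged:
By the outcome, as a careful person would: the job done as asked, in the order asked, and still so for the second after the job is handed in, with the robot touching nothing.
Of piston1, piston2, piston3, piston4 only 3 to 4 are there at a start; the rules pass over those that are not, and their reading is None.
At some moment in a run one of piston1, piston2, piston3, piston4, tray may be knocked a few centimetres aside while the robot is not near it.
Once in a run the grip may slacken for a moment while it holds something.
It also fails if it takes over 208 s, if anything falls off the work surface, if the arm or the gripper's body presses on something with over 40 N, if the wrist force passes 120 N, or if a joint passes its speed limit or range.

ROBOT

A 6-joint arm with a two-finger parallel gripper is mounted at the origin on the work surface. World frame = base frame: x ahead of the robot, y to its left, z up, the work surface at z = 0. Lengths are in m, angles in rad, forces in N, time in s.
With the tool pointing down it reaches from about 0.35 to 0.875 m from the base axis. Payload 4.2 kg.
Tool frame: the origin (TCP) lies where the fingers leave the gripper's body, on its centre line; the fingertips stand manip.nose_length ahead of it and the grasp point (between the pads) lies 51 mm ahead of it (manip.nose_length is the distance from the TCP to the fingertips, in m); z points along the fingers, y is the line along which they close (so a half turn about z gives the same grasp; the last joint's range is limited). The gripper opens to 87 mm and grips with 3 to 60 N. Pads are 19 mm wide; open, the fingers measure 117 mm over their backs; the gripper's body (75 mm by 190 mm) begins 51 mm behind the grasp point.
Start: joints at [-0.879, 0.385, 0.008, 0, -1.194, -0.259], TCP at [0.262, -0.567, 0.292] pointing down, gripper open.
Joint ranges: [-3.14, 3.14], [-1.21, 2.06], [-1.07, 1.41], [-3.16, 2.05], [-2.99, -0.16], [-3.1, 3.1]. Speed limits (rad/s): [2.79, 2.79, 3.14, 3.14, 3.14, 3.14].

INTERFACE

Orientations are given as a rotation vector (axis times angle).
In Python, from plant import manip, imaging, find_in, regions_of, spot_point gives the robot as it stands.
- The arm moves only by the shell command python3 -m pendant 'ROWS' [FORCE]. ROWS is JSON, a list that holds one entry, the list of rows, each a list of 7 numbers: the turn, a rotation vector about the world's x, y, z in rad, then the shift along the world's x, y, z in cm, then the opening, from -1 (shut) to 1 (fully open). A call has 1 to 5 rows; each row is the pose to reach, as a shift and turn from the pose commanded when the call began; what a row does not reach only later rows make up. A row lasts 1/12 s, in which the tool goes at most 41.7 mm and 7.16 degrees, less where a joint would pass 70% of its speed; a pose out of reach is approached as far as the arm can. A call with a gripper value outside its range is refused whole. The fingers move at their own pace and stop on an object; FORCE is the grip in N (left out, the last holds). Time passes only in rows, so rows that repeat a pose let the fingers close. It gives the time, the measured TCP pose, the force, the opening and the grip force at its end, in the units of the state.
- manip.get_obs(): the state, without advancing time (a new reading comes with each control period).
- imaging.camera(name): name is "side" or "top"; returns a dict with "img" (400x640x3 uint8, blue, green, red), "K" (3x3 intrinsics, pixels), "distortion" ([k1, k2, p1, p2, k3] as OpenCV has them; the pictures are not rectified), "position" and "rotation" of the camera in the world. Camera axes: x right, y up, looking along -z (the intrinsics and any distortion apply to the point x, -y, -z); pixel columns grow to the right and rows downward; lengths in m; the calibration is good to about 2 mm. A picture is of the moment at which its call begins. There is no depth.
- manip.job_done(): hands the job in; it is judged then, once.
Trained networks look in the newest picture that a camera, given by its name, has taken for a name from the list of things; names that differ only in an ending like _2 or _b are one class to them, and where a whole thing is asked for, a point or a joint stands for the part that bears it (a point fixed in the world has none). Each returns a list of dicts, best first, with "conf" (0 to 1); they miss things now and then, are a little off and sometimes report something else, mostly with a low value. They report only what shows in the picture. A call takes as long as a camera call. They do not tell look-alikes from the thing itself.
- find_in(camera, query): "extent" ([left, top, right, bottom] in pixels, round what is visible of it).
- regions_of(camera, query): "region" (400x640 bool, what is visible of it) and "extent" ([left, top, right, bottom] in pixels, round what is visible of it).
- spot_point(camera, query): "location" ([row, column] in pixels: a listed point, or the origin of a listed thing).
The state is a dict: "t": time; "joint_pos": joint angles; "joint_velocities": joint speeds; "effort": joint torques, N m; "ee_pos": TCP position; "eef_rot": TCP orientation; "force": force on the tool from outside, world axes, zero at the start; "moment": the same for the moment, N m; "width": finger opening in m; "grasp_force": force on a finger pad.
Only numpy, scipy, OpenCV 4.12 (cv2) and the standard library are available. Lean on these libraries where they do the work, as an engineer would, in place of code of your own. Each camera call takes 0.05 s, during which the arm holds its last target. There are 200 camera calls.

## Working session

There is one attempt and no reset: what is moved stays moved. The work goes in short steps, Python scripts to look and compute and a shell command to move; the robot and the scene stay as the last step left them, time stands still between calls to the robot, and variables do not carry over. Pictures are saved under pics/ and viewed, at most 14 in all, crops included, and the job is handed in when it is done.

```bash
ls; mkdir -p pics; python3 - <<'E'
from plant import manip, imaging, find_in, regions_of, spot_point
import cv2
o=manip.get_obs(); print(o, manip.nose_length)
for c in ("top","side"):
    d=imaging.camera(c); cv2.imwrite(f"pics/{c}0.png",d["img"]); print(c,d["K"],d["distortion"],d["position"],d["rotation"])
E
```

```text
pics
{'t': 0.0, 'joint_pos': array([-8.79426577e-01,  3.85561095e-01,  6.63763275e-03, -4.78590371e-04,
       -1.19402098e+00, -2.58588717e-01]), 'joint_velocities': array([ 0.00058367,  0.00046356,  0.00096048,  0.00141332, -0.0013343 ,
        0.00184074]), 'effort': array([ 5.19967107e-04, -3.90664709e+01,  1.87410539e+01,  4.22009736e+00,
        1.09809585e-02, -1.72517030e-04]), 'ee_pos': array([ 0.26194725, -0.56696327,  0.29116436]), 'eef_rot': array([ 0.67412073, -3.06781161, -0.00331966]), 'force': array([0.01818752, 0.50295684, 0.28289675]), 'moment': array([0.01625765, 0.00301989, 0.01368411]), 'grasp_force': 0.0, 'width': 0.08655705279337429} 0.0697
top [[445.98421218   0.         319.20696632]
 [  0.         445.98421218 197.68982038]
 [  0.           0.           1.        ]] [-0.0706895  0.         0.         0.         0.       ] [ 0.43445068 -0.03683864  1.28813165] [ 0.06830949 -0.07459698 -1.56304422]
side [[509.3328208    0.         311.99628584]
 [  0.         509.3328208  199.22559533]
 [  0.           0.           1.        ]] [-0.15132923  0.          0.          0.          0.        ] [ 0.21608048 -1.09831235  1.04857616] [ 0.82669192 -0.11090399 -0.30711919]
```

View pics/top0.png

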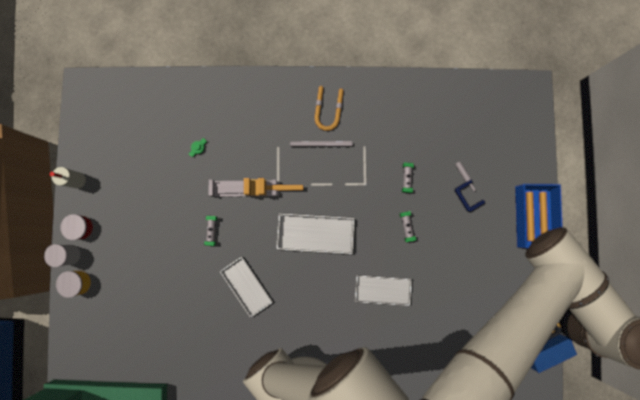

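View pics/side0.png

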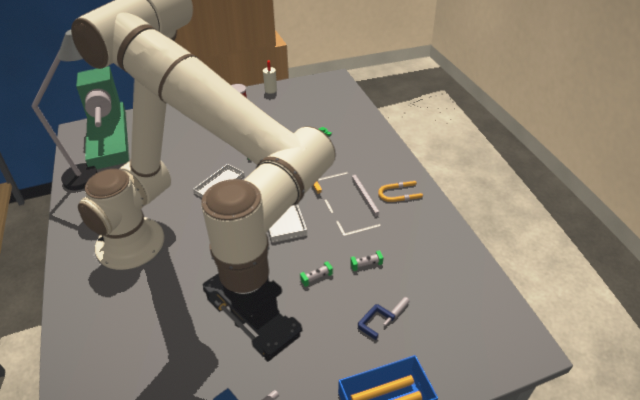

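Top view: tray at (316,234), the bay outlined around (321,165), the brass block at (255,187) with its bar across the mouth, so it is bolted. Pistons at (408,178), (408,226) and (211,231). The two smaller trays are decoys.

```bash
cat > h.py <<'E'
import numpy as np, cv2
from scipy.spatial.transform import Rotation as R
from plant import manip, imaging, find_in, regions_of, spot_point
def world(d,uv,z):
    "pixels (u,v) -> world xy on the plane at height z"
    n=cv2.undistortPoints(np.float64(uv).reshape(-1,1,2),d["K"],np.float64(d["distortion"])).reshape(-1,2)
    r=R.from_rotvec(d["rotation"]).apply(np.c_[n[:,0],-n[:,1],-np.ones(len(n))])
    p=np.asarray(d["position"]); return (p+r*((z-p[2])/r[:,2])[:,None])[:,:2]
def pix(d,P):
    "world points -> pixels"
    q=R.from_rotvec(d["rotation"]).inv().apply(np.atleast_2d(P)-d["position"])*[1,-1,-1]
    return cv2.projectPoints(q,np.zeros(3),np.zeros(3),d["K"],np.float64(d["distortion"]))[0].reshape(-1,2)
def rect(d,reg,z):
    c=max(cv2.findContours(reg.astype(np.uint8),cv2.RETR_EXTERNAL,cv2.CHAIN_APPROX_NONE)[0],key=len)
    w=world(d,c.reshape(-1,2),z); (cx,cy),(a,b),t=cv2.minAreaRect((w*1000).astype(np.float32))
    if a<b: a,b,t=b,a,t+90
    t=(t+90)%180-90   # long-axis direction, deg from world x
    return [round(float(v),1) for v in (cx,cy,a,b,t)]
def look(cam="top",q=("piston1","tray"),z={"piston1":.016,"tray":.024,"bolt_grip":.066}):
    d=imaging.camera(cam); print("t",manip.get_obs()["t"])
    for n in q:
        for r in regions_of(cam,n):
            if r["conf"]>.3: print(n,round(r["conf"],2),r["extent"],"rect mm/deg",rect(d,r["region"],z.get(n,0.01)))
        for s in spot_point(cam,n):
            if s["conf"]>.3: print("  spot",n,round(s["conf"],2),s["location"],(world(d,[s["location"][::-1]],z.get(n,0) if n!="tray" else 0)*1000).round(1))
    return d
E
python3 - <<'E'
from h import *
d=look("top",("piston1","tray","bay","bolt_grip","bolt","micrometer","crook","guide"))
im=d["img"][130:270,190:440]; cv2.imwrite("pics/c1.png",cv2.resize(im,None,fx=3.2,fy=3.2,interpolation=cv2.INTER_CUBIC))
E
```

```text
t 0.15
piston1 0.68 [401.4, 213.1, 412.1, 245.1] rect mm/deg [470.4, -293.2, 84.7, 29.8, 8.7]
piston1 0.67 [400.8, 163.3, 413.5, 193.8] rect mm/deg [612.5, -293.2, 87.3, 26.2, -0.8]
piston1 0.6 [205.6, 214.2, 216.7, 242.0] rect mm/deg [453.2, 268.4, 87.0, 32.4, -3.0]
  spot piston1 0.82 [226.4, 407.1] [[ 469.9 -293.3]]
  spot piston1 0.73 [232.4, 212.5] [[449.1 262.3]]
  spot piston1 0.72 [175.5, 407.6] [[ 616.7 -296.5]]
tray 0.88 [277.0, 213.5, 353.6, 252.9] rect mm/deg [448.9, -31.1, 213.7, 102.5, 86.6]
tray 0.65 [221.5, 257.6, 272.7, 316.9] rect mm/deg [297.3, 162.9, 158.7, 80.3, 35.1]
tray 0.64 [403.1, 213.2, 413.6, 238.7] rect mm/deg [472.6, -291.4, 82.5, 24.1, 8.9]
tray 0.59 [356.8, 275.1, 410.5, 306.4] rect mm/deg [290.7, -222.4, 156.1, 76.3, 86.3]
  spot tray 0.98 [292.4, 384.0] [[ 281.3 -228.7]]
  spot tray 0.87 [236.7, 314.4] [[439.2 -28.5]]
  spot tray 0.57 [284.7, 244.2] [[300.7 171.4]]
bay 0.97 [209.0, 142.0, 354.1, 196.0] rect mm/deg [598.1, 147.6, 269.5, 110.2, -76.0]
bolt_grip 0.94 [241.5, 176.9, 304.2, 192.0] rect mm/deg [577.6, 86.5, 160.5, 44.5, -89.6]
  spot bolt_grip 0.7 [185.6, 249.8] [[578.3 150.5]]Traceback (most recent call last):
  File "<stdin>", line 2, in <module>
  File "h.py", line 24, in look
    for s in spot_point(cam,n):
             ~~~~~~~~~~^^^^^^^
ValueError: it knows: bay, bolt_grip, crook, guide, micrometer, piston, tray
```

```bash
python3 - <<'E'
from h import *
d=imaging.camera("top")
im=d["img"][130:260,190:430]; cv2.imwrite("pics/c1.png",cv2.resize(im,None,fx=3.3,fy=3.3,interpolation=cv2.INTER_CUBIC))
np.save("top0.npy",d["img"])
g=d["img"].min(2).astype(int)
print(g[145:190:4,272:284]); print(g[145:190:4,358:370]); print(g[138:150,290:356:8])
E
```

```text
[[ 95  94  96  96  99  98  98  99  97  97  97  97]
 [ 95  97  97 100 117 141 145 125 103  96  95  96]
 [ 97  95  96 100 119 142 147 124 102  97  96  97]
 [ 97  96  97 100 118 143 148 125 103  95  98  98]
 [ 97  97  97  99 117 143 148 126 101  96  96  94]
 [ 98  95  95 101 118 144 148 125 101  96  95  96]
 [ 95  97  95 101 119 145 151 127 100  98  94  97]
 [ 97  97  96 100 119 144 148 124 103  95  96  96]
 [ 96  96  97 100 117 145 148 125 103  95  95  96]
 [143 149 145 132 107 104 105  92  87  86  91  96]
 [ 63  74  76  71  67  67  66  63  63  63  69  72]
 [ 67  78  82  75  67  60  59  55  58  56  56  58]]
[[ 94  93  92  94  95  97 102 100  95  93  94  94]
 [ 92  93  92  93 105 129 145 130 105  94  94  91]
 [ 95  91  94  94 105 132 148 135 109  96  92  92]
 [ 94  96  93  94 106 132 149 134 108  93  92  92]
 [ 93  93  92  94 102 125 144 134 107  95  93  93]
 [ 93  91  93  93 104 125 147 144 114  93  92  92]
 [ 91  93  93  93 104 126 150 140 113  94  93  93]
 [ 94  93  93  92 102 125 149 140 115  93  93  91]
 [ 93  91  95  92  98 117 141 141 114  94  90  92]
 [ 93  93  93  92  99 118 143 145 120  98  94  92]
 [119 116 116 117 117 122 123 117 103  96  92  91]
 [ 92  92  92  92  92  92  89  92  93  91  91  92]]
[[ 95  97  96  96  96  97  95  93  94]
 [ 98  98  98  95  97  96  96  96  94]
 [100  99 113 103 104 104 115 107  95]
 [105 115 137 124 123 122 143 128  94]
 [118 136 148 140 139 138 150 139  89]
 [124 144 147 144 146 149 150 145  79]
 [119 135 136 134 135 142 138 138  71]
 [101 100 100 100 100 109 105 104  68]
 [ 89  64  60  63  60  64  64  66  73]
 [ 92  58  60  61  57  57  56  63  85]
 [ 96  82  80  80  80  78  78  82  93]
 [ 95  93  94  95  92  92  93  90  94]]
```

View pics/c1.png

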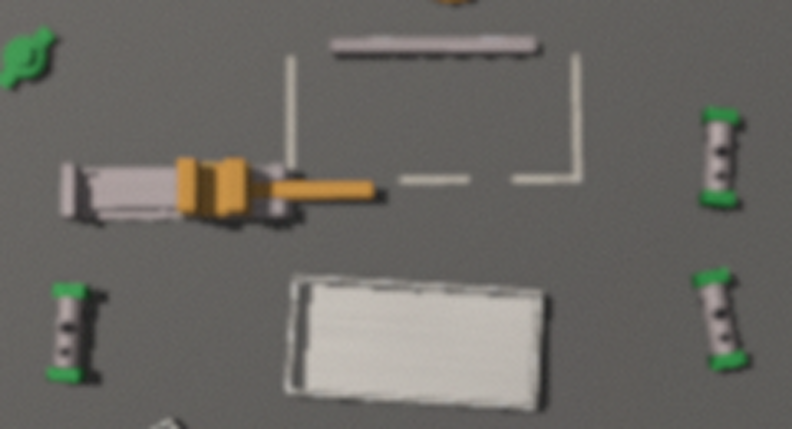

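```bash
python3 - <<'E'
from h import *
d=imaging.camera("top"); g=d["img"].min(2).astype(float)
def cols(r0,r1,c0,c1):
    P=[]
    for r in range(r0,r1):
        w=np.clip(g[r,c0:c1]-102,0,None); P.append([(w*np.arange(c0,c1)).sum()/w.sum(),r])
    return world(d,P,0)*1000
L=cols(150,176,272,284);Rr=cols(150,181,358,371)
for n,p in(("L",L),("R",Rr)):
    s=np.polyfit(p[:,0],p[:,1],1); print(n,"mean",p.mean(0).round(1),"dy/dx",s[0].round(4),"x range",p[[0,-1],0].round(1), "y at 630",np.polyval(s,630).round(1))
# fence: front edge of lit top (z=.018): crossing 100 level
F=[];B=[]
for c in range(297,350):
    col=g[138:150,c]; k=np.where(col>105)[0]; i=k[-1]
    F.append([c,138+i+(col[i]-105)/(col[i]-col[i+1])]); j=k[0]; B.append([c,138+j-(col[j]-105)/(col[j]-col[j-1])])
for n,q in(("front",F),("back",B)):
    w=world(d,q,.018)*1000; s=np.polyfit(w[:,1],w[:,0],1); print(n,"dx/dy",s[0].round(4),"x at y=-40",np.polyval(s,-40).round(1), w.mean(0).round(1))
for n in("left","right"):
    r=range(141,146)
print(g[142,282:300].round(),g[142,346:360].round())
# front line
P=[]
for c in range(312,332):
    w=np.clip(g[180:190,c]-102,0,None); P.append([c,(w*np.arange(180,190)).sum()/w.sum()])
w=world(d,P,0)*1000; print("frontline",w.mean(0),np.polyfit(w[:,1],w[:,0],1)[0])
s=[x for x in spot_point("top","bay")]; print([(x["conf"],x["location"],world(d,[x["location"][::-1]],0)*1000) for x in s])
s=[x for x in spot_point("top","bolt_grip")]; print([(x["conf"],x["location"],world(d,[x["location"][::-1]],.066)*1000) for x in s])
E
```

```text
L mean [654.6  80.6] dy/dx 0.0158 x range [691.7 617.7] y at 630 80.3
R mean [ 649.  -172.7] dy/dx 0.0123 x range [693.5 604.8] y at 630 -173.0
front dx/dy -0.0041 x at y=-40 703.8 [703.8 -51.6]
back dx/dy -0.0131 x at y=-40 718.6 [718.8 -51.5]
[ 97.  95.  97.  97.  96.  98.  97. 104. 116. 130. 132. 132. 131. 133.
 135. 134. 135. 133.] [140. 141. 140. 141. 138. 125. 107.  93.  93.  92.  94.  94.  94.  92.]
frontline [592.2275281  -48.04308947] -0.02159257756926287
[(0.72, [118.0, 327.3], array([[788.75982001, -64.03841741]]))]
[(0.74, [183.3, 251.3], array([[584.71873486, 146.48308221]]))]
```

Top crop: brass block spans cols 244–264, centre about (254,186), giving world (579,139) mm. The bay centre is about (652,-46) mm with yaw near 0.013 rad. I'm moving above the block.

```bash

python3 -m pendant '[[[0,0,-0.1,1.58,3.53,0,1],[0,0,-0.2,3.16,7.06,0,1],[0,0,-0.3,4.74,10.59,0,1],[0,0,-0.4,6.32,14.12,0,1],[0,0,-0.42,7.9,17.65,0,1]]]' 30
python3 -m pendant '[[[0,0,0,7.9,17.65,0,1],[0,0,0,7.9,17.65,0,1],[0,0,0,7.9,17.65,0,1],[0,0,0,7.9,17.65,0,1],[0,0,0,7.9,17.65,0,1]]]'
python3 -m pendant '[[[0,0,0,7.9,17.65,0,1],[0,0,0,7.9,17.65,0,1],[0,0,0,7.9,17.65,0,1],[0,0,0,7.9,17.65,0,1],[0,0,0,7.9,17.65,0,1]]]'
python3 -m pendant '[[[0,0,0,7.9,17.65,0,1],[0,0,0,7.9,17.65,0,1],[0,0,0,7.9,17.65,0,1],[0,0,0,7.9,17.65,0,1],[0,0,0,7.9,17.65,0,1]]]'
```

```text
t: 1.22
ee_pos: [0.3414, -0.3893, 0.2924]
eef_rot: [-0.013, 3.141, -0.0]
force: [0.4, -0.6, -0.8]
width: 0.0871
grasp_force: 0.0
t: 1.63
ee_pos: [0.421, -0.2116, 0.2928]
eef_rot: [-0.023, 3.14, 0.0]
force: [-0.3, -0.8, -0.2]
width: 0.0872
grasp_force: 0.0
t: 2.05
ee_pos: [0.5003, -0.0348, 0.2927]
eef_rot: [-0.024, 3.14, 0.001]
force: [0.4, -0.4, -0.5]
width: 0.0871
grasp_force: 0.0
t: 2.47
ee_pos: [0.5793, 0.1421, 0.2921]
eef_rot: [-0.024, 3.14, 0.001]
force: [0.4, -0.4, -0.5]
width: 0.0871
grasp_force: 0.0
```

```bash

python3 -m pendant '[[[0,0,0,0,-0.2,-16.2,1],[0,0,0,0,-0.2,-16.2,1],[0,0,0,0,-0.2,-16.2,1],[0,0,0,0,-0.2,-16.2,1],[0,0,0,0,-0.2,-16.2,1]]]'
python3 -m pendant '[[[0,0,0,0,0,-1,1],[0,0,0,0,0,-2,1],[0,0,0,0,0,-2,0],[0,0,0,0,0,-2,-1],[0,0,0,0,0,-2,-1]]]' 25
python3 -m pendant '[[[0,0,0,0,0,0,-1],[0,0,0,0,0,0,-1],[0,0,0,0,0,0,-1],[0,0,0,0,0,0,-1],[0,0,0,0,0,0,-1]]]'
```

```text
t: 2.88
ee_pos: [0.5737, 0.1348, 0.1224]
eef_rot: [0.017, -3.126, 0.009]
force: [-1.0, -0.4, -1.3]
width: 0.087
grasp_force: 0.0
t: 3.3
ee_pos: [0.5791, 0.1371, 0.1121]
eef_rot: [-0.02, 3.138, 0.002]
force: [0.2, -0.0, 0.7]
width: 0.0742
grasp_force: 0.0
t: 3.72
ee_pos: [0.5789, 0.1373, 0.1115]
eef_rot: [-0.021, 3.139, 0.002]
force: [-1.8, 2.7, 6.7]
width: 0.0559
grasp_force: 25.0
```

```bash

python3 -m pendant '[[[0,0,0,0,1.5,0,-1],[0,0,0,0,3.5,0,-1],[0,0,0,-0.1,5.5,0,-1],[0,0,0,-0.1,7.5,0,-1],[0,0,0,-0.1,8.0,0,-1]]]'
python3 -m pendant '[[[0,0,0,0,0.2,0,-1],[0,0,0,0,0.4,0,-1],[0,0,0,0,0.6,0,-1],[0,0,0,0,0.6,0,-1],[0,0,0,0,0.6,0,-1]]]'
python3 -m pendant '[[[0,0,0,0,0.2,0,-1],[0,0,0,0,0.4,0,-1],[0,0,0,0,0.4,0,-1],[0,0,0,0,0.4,0,-1],[0,0,0,0,0.4,0,-1]]]'
```

```text
t: 4.13
ee_pos: [0.5779, 0.2185, 0.1115]
eef_rot: [-0.022, 3.139, 0.0]
force: [0.2, -1.5, 7.1]
width: 0.0557
grasp_force: 25.0
t: 4.55
ee_pos: [0.5779, 0.2203, 0.1114]
eef_rot: [-0.021, 3.141, -0.005]
force: [1.9, -7.0, 6.2]
width: 0.056
grasp_force: 25.0
t: 4.97
ee_pos: [0.5779, 0.2208, 0.1112]
eef_rot: [0.021, -3.139, 0.014]
force: [5.6, -17.6, 6.4]
width: 0.0555
grasp_force: 25.0
```

```bash

python3 -m pendant '[[[0,0,0,0,-0.4,0,-1],[0,0,0,0,-0.6,0,-0.2],[0,0,0,0,-0.6,0,0.6],[0,0,0,0,-0.6,0,1],[0,0,0,0,-0.6,0,1]]]'
python3 -m pendant '[[[0,0,0,0,0,0,1],[0,0,0,0,0,3,1],[0,0,0,0,0,7,1],[0,0,0,0,0,11,1],[0,0,0,0,0,11,1]]]'
python3 -m pendant '[[[0,0,0,-4,-4,2,1],[0,0,0,-7,-8,3,1],[0,0,0,-9,-12,4,1],[0,0,0,-11,-15,5,1],[0,0,0,-13,-17,6,1]]]'
python3 - <<'E'
from h import *
d=look("top",("piston1","tray","bolt_grip"))
im=d["img"][130:330,180:430]; cv2.imwrite("pics/c2.png",cv2.resize(im,None,fx=3,fy=3,interpolation=cv2.INTER_CUBIC))
print(manip.get_obs()["ee_pos"],manip.get_obs()["joint_pos"])
E
```

```text
t: 5.38
ee_pos: [0.5766, 0.2207, 0.1095]
eef_rot: [0.02, -3.14, 0.001]
force: [-0.0, -0.8, -0.0]
width: 0.0684
grasp_force: 0.0
t: 5.8
ee_pos: [0.5807, 0.2227, 0.2293]
eef_rot: [-0.024, 3.127, 0.01]
force: [1.7, 0.5, 1.7]
width: 0.0866
grasp_force: 0.0
t: 6.22
ee_pos: [0.4547, 0.0604, 0.2754]
eef_rot: [0.021, -3.14, 0.001]
force: [0.8, -0.4, 1.0]
width: 0.0871
grasp_force: 0.0
t 6.2667
piston1 0.7 [399.8, 163.8, 415.0, 192.4] rect mm/deg [612.5, -294.7, 87.7, 29.1, -0.8]
piston1 0.63 [208.0, 215.6, 215.5, 224.6] rect mm/deg [480.2, 266.2, 31.8, 31.5, -89.5]
piston1 0.48 [401.9, 211.5, 412.9, 240.4] rect mm/deg [471.0, -293.1, 85.1, 30.2, 8.3]
  spot piston1 0.71 [227.5, 405.2] [[ 466.8 -287.9]]
  spot piston1 0.65 [230.4, 214.3] [[454.8 257.3]]
  spot piston1 0.52 [176.4, 405.4] [[ 614. -290.]]
tray 0.91 [356.5, 275.7, 407.9, 304.6] rect mm/deg [290.6, -222.3, 155.7, 76.0, 86.1]
tray 0.76 [221.6, 259.3, 270.5, 317.3] rect mm/deg [294.1, 160.8, 145.7, 77.0, 34.9]
tray 0.59 [278.8, 218.4, 356.1, 253.2] rect mm/deg [448.8, -36.3, 203.8, 102.2, 86.8]
  spot tray 0.96 [287.3, 380.7] [[ 295.8 -219.2]]
  spot tray 0.82 [284.8, 247.5] [[300.5 161.9]]
  spot tray 0.78 [235.0, 316.9] [[444.2 -35.7]]
bolt_grip 0.75 [214.8, 178.4, 278.9, 193.9] rect mm/deg [574.3, 161.3, 166.6, 44.5, -89.7]
  spot bolt_grip 0.6 [185.1, 222.7] [[579.2 225.7]]
  spot bolt_grip 0.47 [176.6, 403.7] [[ 606.4 -275.3]]
[0.45655836 0.0624326  0.2753394 ] [ 4.89973545e-01  1.17611256e-01 -4.02094259e-01 -1.43896628e-04
 -1.05176191e+00 -2.04716600e+00]
```

View pics/c2.png

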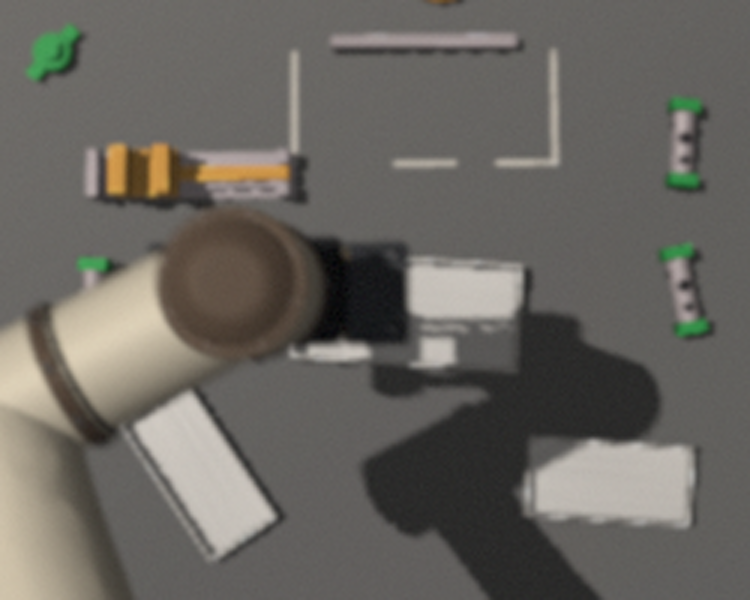

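Block now sits at its left stop, with the bar (ending at crop (292,172)) clear of the bay. Next is the left piston.

```bash

python3 -m pendant '[[[0,0,-0.068,-0.4,20.2,0,1],[0,0,-0.068,-0.4,20.2,0,1],[0,0,-0.068,-0.4,20.2,0,1],[0,0,-0.068,-0.4,20.2,0,1],[0,0,-0.068,-0.4,20.2,0,1]]]'
python3 -m pendant '[[[0,0,0,0,0,-16,1],[0,0,0,0,0,-16,1],[0,0,0,0,0,-16,1],[0,0,0,0,0,-16,1],[0,0,0,0,0,-16,1]]]'
python3 -m pendant '[[[0,0,0,0,0,-2,1],[0,0,0,0,0,-4,1],[0,0,0,0,0,-4,1],[0,0,0,0,0,-4,1],[0,0,0,0,0,-4,1]]]'
```

```text
t: 6.98
ee_pos: [0.452, 0.2673, 0.2749]
eef_rot: [-0.084, -3.14, 0.001]
force: [1.1, 0.7, -1.2]
width: 0.0867
grasp_force: 0.0
t: 7.4
ee_pos: [0.4486, 0.2615, 0.108]
eef_rot: [-0.087, -3.128, 0.019]
force: [-0.6, -0.5, -0.4]
width: 0.0871
grasp_force: 0.0
t: 7.82
ee_pos: [0.4531, 0.2648, 0.0774]
eef_rot: [0.085, 3.138, 0.003]
force: [-0.2, -0.2, 1.0]
width: 0.0871
grasp_force: 0.0
```

```bash

python3 -m pendant '[[[0,0,0,0,0,-0.2,0.2],[0,0,0,0,0,-0.2,-0.5],[0,0,0,0,0,-0.2,-1],[0,0,0,0,0,-0.2,-1],[0,0,0,0,0,-0.2,-1]]]' 30
python3 -m pendant '[[[0,0,0,0,0,0,-1],[0,0,0,0,0,0,-1],[0,0,0,0,0,0,-1],[0,0,0,0,0,0,-1],[0,0,0,0,0,0,-1]]]'
python3 -m pendant '[[[0,0,0,0,0,1,-1],[0,0,0,0,0,3,-1],[0,0,0,0,0,6,-1],[0,0,0,0,0,9,-1],[0,0,0,0,0,9,-1]]]'
```

```text
t: 8.23
ee_pos: [0.4522, 0.2637, 0.0743]
eef_rot: [0.087, 3.14, 0.001]
force: [-0.4, -0.1, -0.8]
width: 0.0615
grasp_force: 0.0
t: 8.65
ee_pos: [0.4522, 0.2638, 0.0738]
eef_rot: [0.087, 3.14, 0.0]
force: [0.1, 1.1, 0.2]
width: 0.0283
grasp_force: 0.2
t: 9.07
ee_pos: [0.4545, 0.2657, 0.1702]
eef_rot: [0.084, 3.132, 0.012]
force: [-0.7, 1.4, -0.9]
width: 0.0208
grasp_force: 30.0
```

```bash
python3 -m pendant '[[[0,0,0,0,0,0,-1],[0,0,0,0,0,0,-1]]]'
python3 - <<'E'
from h import *
d=imaging.camera("side"); u,v=pix(d,[.452,.264,.12])[0].astype(int); print(u,v)
a=d["img"][max(v-80,0):v+80,max(u-100,0):u+100]
e=imaging.camera("top")["img"][190:290,150:350]
cv2.imwrite("pics/c3.png",np.vstack([cv2.resize(a,(600,480))[:380],cv2.resize(e,(600,220))[:220]]))
E
```

```text
t: 9.23
ee_pos: [0.4515, 0.2632, 0.1638]
eef_rot: [-0.088, -3.14, 0.0]
force: [0.8, -0.7, -1.8]
width: 0.0211
grasp_force: 30.0
256 126
```

View pics/c3.png

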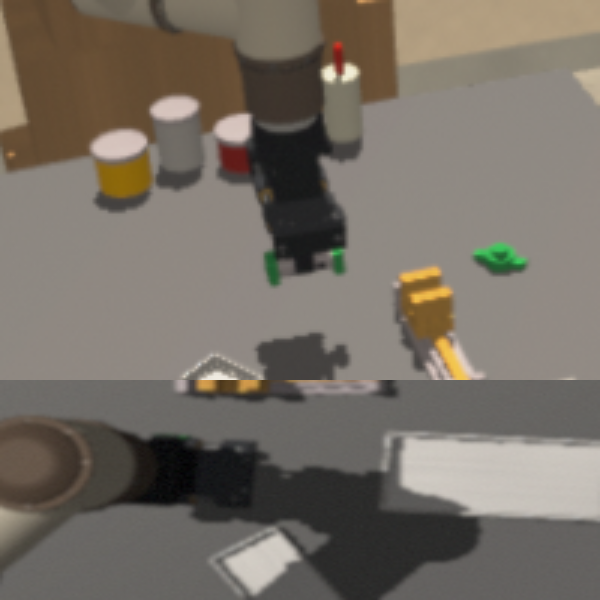

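The piston is held level between the fingers. I'm measuring its offset from the tool using the green collars in the side view.

```bash
cat >> h.py <<'E'
from scipy.optimize import least_squares
def held(cam="side",drop=.060,verbose=1):
    "fit x-along-axis and z of a held piston from its green collars; returns offset from tool"
    d=imaging.camera(cam); o=manip.get_obs(); p=o["ee_pos"]; Rm=R.from_rotvec(o["eef_rot"])
    ax=Rm.apply([1,0,0]); ax[2]=0; ax/=np.linalg.norm(ax); ax*=np.sign(ax[0]); yy=np.cross([0,0,1],ax)
    im=d["img"].astype(int); G=((im[...,1]>im[...,2]*1.5)&(im[...,1]>im[...,0]*1.3)&(im[...,1]>50)).astype(np.uint8)
    u,v=pix(d,p-[0,0,drop])[0]; n,_,st,ce=cv2.connectedComponentsWithStats(G)
    bl=[i for i in range(1,n) if st[i,4]>8 and np.hypot(*(ce[i]-[u,v]))<35]
    for i in bl: print("blob",st[i],ce[i].round(1)," tool",round(u,1),round(v,1))
    bl=sorted(bl,key=lambda i:-st[i,4])[:2]
    if len(bl)<2: return
    bl.sort(key=lambda i:ce[i][0])
    B=np.array([[[sx*6,sy*14,sz*14] for sx in(-1,1) for sy in(-1,1) for sz in(-1,1)]]).reshape(-1,3)/1000
    def bb(q,i): # predicted centroid of the collar hull
        c=p+ax*(q[0]+(i*.036))+np.array([0,0,-q[1]+q[2]*i])
        h=cv2.convexHull(pix(d,c+B[:,:1]*ax+B[:,1:2]*yy+B[:,2:]*[0,0,1]).astype(np.float32)).reshape(-1,2)
        return np.r_[h.min(0),h.max(0)]
    f=lambda q:np.r_[[bb(q,s)-np.r_[st[i,:2]-.0,st[i,:2]+st[i,2:4]]+.5 for s,i in zip((-1,1),bl)]].ravel()
    s=least_squares(f,[0,drop,0],loss="soft_l1"); print("along axis mm, drop mm, tilt mm",(s.x*1000).round(1),"res px",s.fun.round(1)); return s.x
E
python3 -c "
from h import *
held()"
```

```text
blob [267 128   4   9  24] [268.2 131.8]  tool 256.9 131.3
blob [244 131   5  10  35] [246.2 135.4]  tool 256.9 131.3
along axis mm, drop mm, tilt mm [-0.2 74.7 -1.2] res px [-0.  -0.   0.9  2.4 -1.4 -0.2  0.5  3.2]
```

```bash

python3 -m pendant '[[[0,0,0,0.05,-3.5,0,-1],[0,0,0,0.1,-7,0,-1],[0,0,0,0.1,-10.5,0,-1],[0,0,0,0.1,-14,0,-1],[0,0,0,0.1,-17,0,-1]]]'
python3 -m pendant '[[[0,0,0,0,-3,0,-1],[0,0,0,0,-5,0,-1],[0,0,0,0,-6.2,0,-1],[0,0,0,0,-6.2,0,-1],[0,0,0,0,-6.2,-3,-1]]]'
python3 -m pendant '[[[0,0,0,0,0,-1,-1],[0,0,0,0,0,-2,-1],[0,0,0,0,0,-2.5,-1],[0,0,0,0,0,-2.5,-1],[0,0,0,0,0,-2.5,-1]]]'
python3 - <<'E'
from h import *
look("top",("tray",)); held()
d=imaging.camera("side"); u,v=pix(d,[.45,.03,.04])[0].astype(int)
a=d["img"][v-60:v+50,u-70:u+80]
cv2.imwrite("pics/c4.png",cv2.resize(a,None,fx=4,fy=4,interpolation=cv2.INTER_CUBIC))
E
```

```text
t: 9.8
ee_pos: [0.452, 0.0915, 0.1628]
eef_rot: [-0.087, -3.138, 0.003]
force: [-0.6, -0.5, -0.8]
width: 0.0209
grasp_force: 30.0
t: 10.22
ee_pos: [0.4565, 0.0323, 0.1372]
eef_rot: [0.086, 3.13, 0.005]
force: [1.6, 1.0, -0.6]
width: 0.0209
grasp_force: 30.0
t: 10.63
ee_pos: [0.4532, 0.032, 0.1086]
eef_rot: [-0.085, -3.14, 0.001]
force: [1.0, 0.8, -1.7]
width: 0.0206
grasp_force: 30.0
t 10.6833
tray 0.87 [293.9, 217.1, 351.6, 254.9] rect mm/deg [446.8, -58.7, 163.6, 104.9, 86.6]
tray 0.84 [237.4, 267.8, 270.8, 315.2] rect mm/deg [285.0, 152.8, 120.5, 75.2, 32.0]
tray 0.83 [355.0, 276.2, 407.9, 304.7] rect mm/deg [290.6, -222.0, 155.5, 76.0, 86.1]
  spot tray 0.75 [233.5, 315.6] [[448.4 -31.9]]
  spot tray 0.59 [283.8, 244.8] [[303.3 169.7]]
  spot tray 0.56 [288.4, 381.5] [[ 292.7 -221.5]]
  spot tray 0.41 [186.6, 224.6] [[582.7 234.2]]
blob [264 186   5  12  46] [266.  191.8]  tool 277.2 187.5
blob [289 189   3   4  10] [290.  190.2]  tool 277.2 187.5
along axis mm, drop mm, tilt mm [-0.3 74.8 -1. ] res px [-1.1  0.9  0.4  2.6 -2.7 -6.   0.8  3.5]
```

View pics/c4.png

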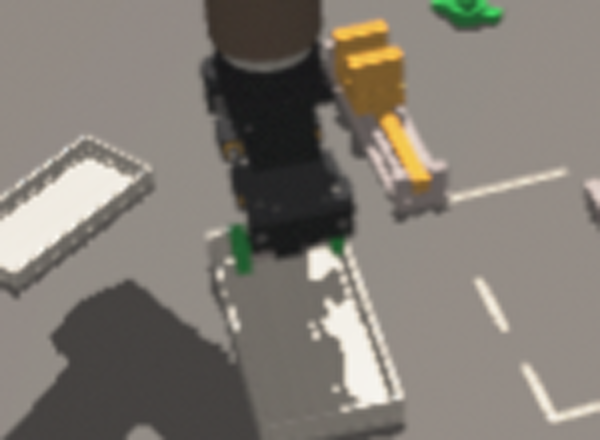

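```bash

python3 -m pendant '[[[0,0,0,0,0,-0.7,-1],[0,0,0,0,0,-1.3,-1],[0,0,0,0,0,-1.6,-1],[0,0,0,0,0,-1.6,-1],[0,0,0,0,0,-1.6,-1]]]'
python3 -m pendant '[[[0,0,0,0,0,-0.2,-1],[0,0,0,0,0,-0.4,-1],[0,0,0,0,0,-0.4,-1],[0,0,0,0,0,-0.4,-1]]]'
python3 -m pendant '[[[0,0,0,0,0,-0.2,-1],[0,0,0,0,0,-0.4,-1],[0,0,0,0,0,-0.4,-1],[0,0,0,0,0,-0.4,-1]]]'
```

```text
t: 11.3
ee_pos: [0.4534, 0.032, 0.0944]
eef_rot: [0.084, 3.14, -0.0]
force: [-5.9, 1.8, 19.2]
width: 0.0213
grasp_force: 30.0
t: 11.63
ee_pos: [0.4545, 0.032, 0.0922]
eef_rot: [0.082, 3.137, 0.0]
force: [-8.3, -0.1, 31.9]
width: 0.0213
grasp_force: 30.0
t: 11.97
ee_pos: [0.4558, 0.032, 0.089]
eef_rot: [0.081, 3.134, 0.001]
force: [-6.2, -2.5, 36.3]
width: 0.0208
grasp_force: 30.0
```

Contact at z≈0.095 means a collar is on a wall. I'm lifting and measuring again.

```bash

python3 -m pendant '[[[0,0,0,0,0,0.7,-1],[0,0,0,0,0,1.4,-1],[0,0,0,0,0,2.4,-1],[0,0,0,0,0,2.4,-1],[0,0,0,0,0,2.4,-1]]]'
python3 - <<'E'
from h import *
look("top",("tray",)); x=held()
d=imaging.camera("side"); im=d["img"].copy()
o=manip.get_obs(); p=o["ee_pos"]
S=6; u,v=pix(d,[p[0],p[1],.04])[0].astype(int); x0,y0=u-55,v-45
b=cv2.resize(im[y0:y0+95,x0:x0+125],None,fx=S,fy=S,interpolation=cv2.INTER_CUBIC)
def draw(P,c): cv2.polylines(b,[(((pix(d,P)+.5-[x0,y0])*S)).astype(np.int32)],True,c,1)
c=np.array([.449,-.031]);a=np.radians(-3.4);ex=np.array([np.cos(a),np.sin(a)]);ey=np.array([-ex[1],ex[0]])
for hx,hy in((.051,.107),(.047,.103)): draw([[*(c+sx*hx*ex+sy*hy*ey),.024] for sx,sy in((-1,-1),(1,-1),(1,1),(-1,1))],(0,0,255))
for dr in (.060,.070):
  for s in(-1,1):
    for zz in(-.014,.014):
      draw([[*(p[:2]+(s*.036+i*.006)*ex+j*.014*ey),p[2]-dr+zz] for i,j in((-1,-1),(1,-1),(1,1),(-1,1))],(255,0,0) if dr==.06 else (0,255,255))
cv2.imwrite("pics/c5.png",b)
E
```

```text
t: 12.38
ee_pos: [0.453, 0.0317, 0.1086]
eef_rot: [0.087, 3.14, 0.0]
force: [-0.9, -1.0, -0.6]
width: 0.0211
grasp_force: 30.0
t 12.4333
tray 0.96 [293.4, 218.8, 353.6, 252.9] rect mm/deg [447.8, -55.9, 163.7, 102.0, 86.7]
tray 0.78 [239.0, 268.4, 273.7, 315.1] rect mm/deg [283.2, 152.7, 120.4, 77.4, 34.6]
tray 0.62 [356.4, 274.8, 410.9, 306.0] rect mm/deg [290.7, -221.0, 158.2, 76.4, 86.0]
  spot tray 0.69 [289.9, 383.5] [[ 288.4 -227.3]]
  spot tray 0.66 [184.9, 468.8] [[ 592.8 -480.6]]
  spot tray 0.61 [286.2, 247.0] [[296.5 163.3]]
  spot tray 0.59 [235.3, 314.4] [[443.3 -28.5]]
blob [262 188   6  11  36] [264.6 193. ]  tool 277.0 188.0
```

View pics/c5.png

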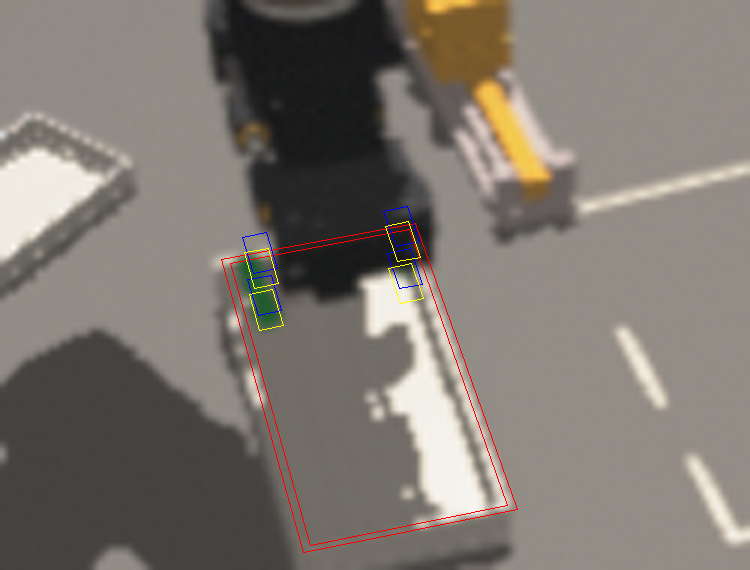

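The 20.8 mm grip width (under the 22 mm shaft) means the pads hold the shaft by the tips, about 73 mm below the TCP. So the contact was the tray floor, not a wall. I'm lowering to touch again and releasing.

```bash

python3 -m pendant '[[[0,0,0,0,0,-0.7,-1],[0,0,0,0,0,-1.2,-1],[0,0,0,0,0,-1.4,-1],[0,0,0,0,0,-1.6,-1],[0,0,0,0,0,-1.6,-1]]]'
python3 -m pendant '[[[0,0,0,0,0,0,-0.4],[0,0,0,0,0,0,-0.2],[0,0,0,0,0,0,0.05],[0,0,0,0,0,0,0.05],[0,0,0,0,0,0,0.05]]]'
python3 -m pendant '[[[0,0,0,0,0,2,0.05],[0,0,0,0,0,6,0.05],[0,0,0,0,0,10,0.05],[0,0,0,0,0,14,0.05],[0,0,0,0,0,16,1]]]'
python3 -m pendant '[[[0,0,0,1.5,-4,0,1],[0,0,0,3,-8,0,1],[0,0,0,5,-12,0,1],[0,0,0,7,-16,0,1],[0,0,0,8,-19,0,1]]]'
python3 -m pendant '[[[0,0,0,1.5,-4,0,1],[0,0,0,3,-8,0,1],[0,0,0,5,-12,0,1],[0,0,0,6,-14,0,1],[0,0,0,6,-14,0,1]]]'
python3 - <<'E'
from h import *
d=look("top",("tray","piston1")); cv2.imwrite("pics/c6.png",d["img"])
E
```

```text
t: 13.05
ee_pos: [0.4528, 0.0316, 0.0922]
eef_rot: [-0.087, -3.139, 0.001]
force: [-0.2, -0.1, -1.1]
width: 0.021
grasp_force: 30.0
t: 13.47
ee_pos: [0.4532, 0.0318, 0.0931]
eef_rot: [0.087, 3.14, 0.0]
force: [-1.0, 0.8, 0.1]
width: 0.0421
grasp_force: 0.0
t: 13.88
ee_pos: [0.4546, 0.032, 0.2581]
eef_rot: [0.085, 3.132, 0.004]
force: [0.4, 0.7, -0.2]
width: 0.0478
grasp_force: 0.0
t: 14.3
ee_pos: [0.534, -0.1601, 0.2531]
eef_rot: [0.086, 3.139, -0.0]
force: [0.7, 0.2, 0.3]
width: 0.078
grasp_force: 0.0
t: 14.72
ee_pos: [0.5942, -0.3029, 0.2513]
eef_rot: [-0.094, -3.14, 0.002]
force: [0.2, 0.0, -0.6]
width: 0.0869
grasp_force: 0.0
t 14.7667
tray 0.78 [379.9, 277.5, 410.6, 305.0] rect mm/deg [289.5, -256.2, 90.3, 75.2, 89.9]
tray 0.72 [219.9, 255.5, 272.9, 309.4] rect mm/deg [298.1, 163.5, 155.5, 77.2, 34.4]
  spot tray 0.98 [284.6, 248.2] [[301.1 159.9]]
  spot tray 0.95 [290.1, 384.5] [[ 287.9 -230.1]]
  spot tray 0.75 [185.9, 471.2] [[ 589.9 -487.7]]
  spot tray 0.7 [234.1, 315.5] [[446.7 -31.6]]
piston1 0.66 [399.6, 212.0, 413.5, 242.5] rect mm/deg [470.9, -292.9, 85.0, 30.2, 8.7]
piston1 0.54 [292.1, 214.4, 300.7, 240.9] rect mm/deg [456.4, 28.2, 83.2, 28.7, -1.7]
piston1 0.46 [399.9, 182.6, 412.9, 192.0] rect mm/deg [578.9, -292.8, 26.2, 20.3, -89.6]
  spot piston1 0.73 [228.1, 408.3] [[ 465.1 -296.8]]
  spot piston1 0.6 [229.5, 294.6] [[459.2  27.9]]
  spot piston1 0.39 [175.8, 405.3] [[ 615.8 -289.8]]
```

View pics/c6.png

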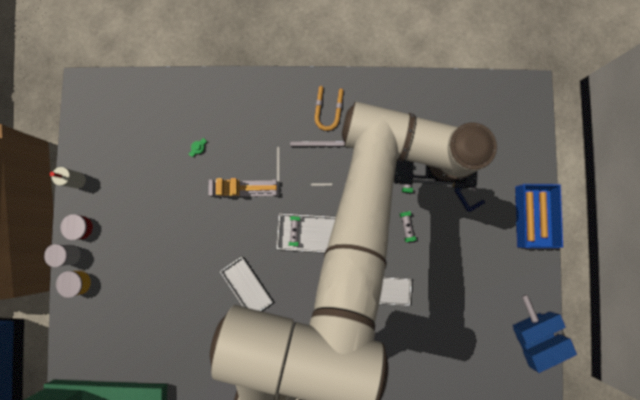

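Picture: the first piston lies in the tray at (294,231). No fourth piston shows in the parts hidden before. Next is the far right piston.

```bash

python3 -m pendant '[[[0,0,0.05,2,0.9,-3,1],[0,0,0.05,2,0.9,-7,1],[0,0,0.05,2,0.9,-11,1],[0,0,0.05,2,0.9,-14,1],[0,0,0.05,2,0.9,-14,1]]]'
python3 -m pendant '[[[0,0,0,0,0,-1.5,1],[0,0,0,0,0,-3,1],[0,0,0,0,0,-3.9,1],[0,0,0,0,0,-3.9,1],[0,0,0,0,0,-3.9,1]]]'
python3 -m pendant '[[[0,0,0,0,0,0,-1],[0,0,0,0,0,0,-1],[0,0,0,0,0,0,-1],[0,0,0,0,0,0,-1],[0,0,0,0,0,0,-1]]]' 30
python3 -m pendant '[[[0,0,0,0,0,0,-1],[0,0,0,0,0,0,-1],[0,0,0,0,0,0,-1],[0,0,0,0,0,0,-1],[0,0,0,0,0,0,-1]]]'
python3 -m pendant '[[[0,0,0,0,0,0,-1],[0,0,0,0,0,0,-1]]]'
```

```text
t: 15.38
ee_pos: [0.609, -0.2864, 0.1059]
eef_rot: [-0.008, -3.128, -0.008]
force: [-0.9, 0.8, -1.0]
width: 0.0873
grasp_force: 0.0
t: 15.8
ee_pos: [0.6137, -0.289, 0.0753]
eef_rot: [0.007, 3.14, -0.001]
force: [0.7, 0.2, 0.3]
width: 0.0872
grasp_force: 0.0
t: 16.22
ee_pos: [0.6132, -0.2894, 0.0743]
eef_rot: [0.008, 3.141, -0.0]
force: [0.1, -0.4, -0.7]
width: 0.0618
grasp_force: 0.0
t: 16.63
ee_pos: [0.6131, -0.2894, 0.0738]
eef_rot: [-0.008, -3.142, 0.0]
force: [0.1, 0.3, 0.3]
width: 0.0284
grasp_force: 0.2
t: 16.8
ee_pos: [0.6131, -0.2894, 0.0738]
eef_rot: [0.008, 3.142, -0.0]
force: [0.3, -1.5, -0.3]
width: 0.0214
grasp_force: 30.0
```

```bash

python3 -m pendant '[[[0,0,0,0,0,1,-1],[0,0,0,0,0,3,-1],[0,0,0,0,0,6,-1],[0,0,0,0,0,9,-1],[0,0,0,0,0,9,-1]]]'
python3 -m pendant '[[[0,0,-0.02,-2,3,0,-1],[0,0,-0.04,-4,6,0,-1],[0,0,-0.054,-6,9,0,-1],[0,0,-0.054,-8,12,0,-1],[0,0,-0.054,-10,15,0,-1]]]'
python3 -m pendant '[[[0,0,0,-2,3,0,-1],[0,0,0,-4,6,0,-1],[0,0,0,-5.5,9,0,-1],[0,0,0,-6.4,10.85,0,-1],[0,0,0,-6.4,10.85,0,-1]]]'
python3 -m pendant '[[[0,0,0,0,0,-2,-1],[0,0,0,0,0,-4,-1],[0,0,0,0,0,-5.5,-1],[0,0,0,0,0,-5.5,-1],[0,0,0,0,0,-5.5,-1]]]'
python3 - <<'E'
from h import *
held(); o=manip.get_obs(); print(o["ee_pos"],o["force"])
for c in("top","side"):
  d=imaging.camera(c); print(c)
  for s in spot_point(c,"tray"):
    if s["conf"]>.3: print(s["conf"],(world(d,[s["location"][::-1]],0)*1000).round(1))
  for r in regions_of(c,"tray"):
    if r["conf"]>.3: print(rect(d,r["region"],.024))
E
```

```text
t: 17.22
ee_pos: [0.6163, -0.2906, 0.172]
eef_rot: [0.006, 3.129, -0.008]
force: [0.4, -1.2, 0.4]
width: 0.0211
grasp_force: 30.0
t: 17.63
ee_pos: [0.5119, -0.1382, 0.1643]
eef_rot: [0.094, 3.14, 0.0]
force: [0.7, 0.9, -0.6]
width: 0.0209
grasp_force: 30.0
t: 18.05
ee_pos: [0.4472, -0.0286, 0.1646]
eef_rot: [0.087, 3.14, 0.001]
force: [0.6, 0.5, -0.7]
width: 0.0208
grasp_force: 30.0
t: 18.47
ee_pos: [0.4492, -0.0311, 0.1089]
eef_rot: [-0.093, -3.139, 0.001]
force: [-0.1, 0.1, -0.3]
width: 0.0209
grasp_force: 30.0
blob [263 192   8  19  72] [266.8 200.2]  tool 281.6 201.2
[ 0.44974815 -0.0309307   0.10952127] [ 0.04315839  0.33666293 -0.58260425]
top
0.69 [[ 283.6 -228.1]]
[291.9, -221.0, 158.3, 78.4, 86.1]
[402.9, -97.1, 76.3, 16.3, 86.8]
side
0.87 [[303.1 164.4]]
0.69 [[449.  -29.5]]
0.61 [[ 293.4 -220.3]]
[287.1, -234.1, 170.4, 78.5, 85.4]
[442.3, -42.1, 236.9, 102.2, 87.1]
[291.6, 148.7, 171.3, 96.4, 34.1]
```

```bash

python3 -m pendant '[[[0,0,0,0,0,-1,-1],[0,0,0,0,0,-1.7,-1],[0,0,0,0,0,-1.7,-1],[0,0,0,0,0,-1.7,-1]]]'
python3 -m pendant '[[[0,0,0,0,0,-0.3,-1],[0,0,0,0,0,-0.6,-1],[0,0,0,0,0,-0.6,-1],[0,0,0,0,0,-0.6,-1]]]'
python3 -m pendant '[[[0,0,0,0,0,-0.3,-1],[0,0,0,0,0,-0.6,-1],[0,0,0,0,0,-0.6,-1],[0,0,0,0,0,-0.6,-1]]]'
```

```text
t: 19.15
ee_pos: [0.4489, -0.0309, 0.0916]
eef_rot: [-0.093, -3.139, 0.001]
force: [-0.6, 0.4, -2.1]
width: 0.0213
grasp_force: 30.0
t: 19.48
ee_pos: [0.4491, -0.0308, 0.0858]
eef_rot: [-0.093, -3.14, 0.0]
force: [0.5, -0.7, -1.9]
width: 0.0211
grasp_force: 30.0
t: 19.82
ee_pos: [0.4489, -0.0309, 0.0796]
eef_rot: [-0.093, -3.14, 0.0]
force: [0.5, -0.5, -1.0]
width: 0.021
grasp_force: 30.0
```

```bash

python3 -m pendant '[[[0,0,0,0,0,-0.1,-1],[0,0,0,0,0,-0.15,-0.4],[0,0,0,0,0,-0.15,-0.1],[0,0,0,0,0,-0.15,0.05],[0,0,0,0,0,-0.15,0.05]]]'
python3 -m pendant '[[[0,0,0,0,0,0,0.05],[0,0,0,0,0,0,0.05],[0,0,0,0,0,2,0.05],[0,0,0,0,0,6,0.05],[0,0,0,0,0,10,0.05]]]'
python3 -m pendant '[[[0,0,0.1,0.5,-4,1,1],[0,0,0.2,1,-8,1,1],[0,0,0.208,1.5,-12,1,1],[0,0,0.208,2.2,-16,1,1],[0,0,0.208,2.2,-19,1,1]]]'
python3 -m pendant '[[[0,0,0,0,-3,0,1],[0,0,0,0,-5,0,1],[0,0,0,0,-7.2,0,1],[0,0,0,0,-7.2,0,1],[0,0,0,0,-7.2,0,1]]]'
python3 - <<'E'
from h import *
o=manip.get_obs(); print(o["ee_pos"],o["eef_rot"])
look("top",("tray","piston1"));look("side",("piston1",))
E
```

```text
t: 20.23
ee_pos: [0.4493, -0.0308, 0.0785]
eef_rot: [0.093, 3.14, 0.0]
force: [-0.2, 0.1, -1.1]
width: 0.0383
grasp_force: 0.0
t: 20.65
ee_pos: [0.4481, -0.0311, 0.1786]
eef_rot: [-0.093, -3.136, 0.002]
force: [2.4, 0.8, -0.5]
width: 0.0458
grasp_force: 0.0
t: 21.07
ee_pos: [0.4719, -0.2233, 0.1888]
eef_rot: [-0.233, 3.131, -0.001]
force: [2.4, -0.2, 0.3]
width: 0.0711
grasp_force: 0.0
t: 21.48
ee_pos: [0.4706, -0.2936, 0.1879]
eef_rot: [0.23, -3.133, -0.001]
force: [0.4, -0.3, -0.1]
width: 0.0867
grasp_force: 0.0
[ 0.47063211 -0.2936255   0.18792777] [ 2.29771811e-01 -3.13252013e+00 -6.84498600e-04]
t 21.5333
tray 0.97 [275.7, 216.0, 344.2, 253.0] rect mm/deg [449.9, -19.9, 191.4, 101.9, 86.7]
tray 0.94 [384.4, 278.1, 407.9, 304.3] rect mm/deg [289.4, -259.0, 79.1, 75.2, 89.6]
tray 0.69 [309.9, 217.9, 322.1, 248.2] rect mm/deg [446.9, -31.7, 79.0, 25.4, 0.4]
tray 0.58 [221.3, 254.7, 270.7, 314.0] rect mm/deg [298.7, 163.7, 153.9, 77.8, 34.8]
  spot tray 0.97 [233.7, 315.0] [[447.9 -30.2]]
  spot tray 0.97 [284.7, 247.5] [[300.8 161.9]]
  spot tray 0.85 [289.9, 382.5] [[ 288.4 -224.4]]
piston1 0.66 [288.9, 215.4, 299.1, 244.3] rect mm/deg [456.5, 28.1, 83.3, 28.9, -1.7]
piston1 0.58 [307.2, 217.4, 320.9, 251.6] rect mm/deg [448.3, -33.1, 82.8, 25.6, -2.0]
  spot piston1 0.61 [231.4, 314.8] [[454.2 -29.6]]
  spot piston1 0.51 [230.8, 296.4] [[455.6  22.7]]
  spot piston1 0.38 [224.1, 408.7] [[ 476.5 -298. ]]
  spot piston1 0.36 [118.2, 330.5] [[783.8 -73. ]]
t 21.7833
piston1 0.73 [266.4, 205.8, 286.4, 219.9] rect mm/deg [431.5, -32.8, 61.9, 52.1, -14.3]
piston1 0.55 [301.4, 260.5, 330.2, 288.6] rect mm/deg [465.3, -290.3, 91.1, 41.8, 15.6]
piston1 0.51 [265.3, 187.0, 294.4, 207.3] rect mm/deg [454.0, 31.8, 86.7, 55.0, -4.6]
  spot piston1 0.87 [271.1, 318.5] [[ 475.7 -287.2]]
  spot piston1 0.55 [210.5, 280.8] [[444.4 -33.3]]
  spot piston1 0.52 [196.4, 279.7] [[457.9  27.5]]
```

```bash

python3 -m pendant '[[[0,0,0,0,0,-3,1],[0,0,0,0,0,-6,1],[0,0,0,0,0,-9,1],[0,0,0,0,0,-10.5,1],[0,0,0,0,0,-11.45,1]]]'
python3 -m pendant '[[[0,0,0,0,0,0,0.5],[0,0,0,0,0,0,-1],[0,0,0,0,0,0,-1],[0,0,0,0,0,0,-1],[0,0,0,0,0,0,-1]]]' 30
python3 -m pendant '[[[0,0,0,0,0,0,-1],[0,0,0,0,0,0,-1],[0,0,0,0,0,0,-1],[0,0,0,0,0,0,-1],[0,0,0,0,0,0,-1]]]'
python3 -m pendant '[[[0,0,0,0,0,0,-1],[0,0,0,0,0,0,-1],[0,0,0,0,0,0,-1]]]'
```

```text
t: 22.3
ee_pos: [0.4701, -0.2921, 0.0716]
eef_rot: [0.234, -3.129, -0.002]
force: [-0.6, -0.0, 0.2]
width: 0.087
grasp_force: 0.0
t: 22.72
ee_pos: [0.4718, -0.293, 0.0752]
eef_rot: [-0.234, 3.13, -0.002]
force: [-0.1, 0.7, 0.7]
width: 0.0615
grasp_force: 0.0
t: 23.13
ee_pos: [0.4711, -0.2928, 0.0739]
eef_rot: [0.234, -3.133, 0.0]
force: [-0.7, 0.6, -0.1]
width: 0.0284
grasp_force: 0.0
t: 23.38
ee_pos: [0.471, -0.2928, 0.0739]
eef_rot: [0.233, -3.133, -0.0]
force: [-0.0, 0.4, 0.2]
width: 0.0208
grasp_force: 29.8
```

```bash

python3 -m pendant '[[[0,0,0,0,0,1,-1],[0,0,0,0,0,3,-1],[0,0,0,0,0,6,-1],[0,0,0,0,0,9,-1],[0,0,0,0,0,9,-1]]]'
python3 -m pendant '[[[0,0,-0.07,-0.5,3.5,0,-1],[0,0,-0.14,-1,7,0,-1],[0,0,-0.206,-1.5,10.5,0,-1],[0,0,-0.206,-2.1,14,0,-1],[0,0,-0.206,-2.6,17,0,-1]]]'
python3 -m pendant '[[[0,0,0,0,2,0,-1],[0,0,0,0,3,0,-1],[0,0,0,0,3,0,-1],[0,0,0,0,3,-2,-1],[0,0,0,0,3,-4,-1]]]'
python3 -m pendant '[[[0,0,0,0,0,-1,-1],[0,0,0,0,0,-1.5,-1],[0,0,0,0,0,-1.5,-1],[0,0,0,0,0,-1.5,-1]]]'
python3 - <<'E'
from h import *
held(); look("top",("tray","piston1"))
E
```

```text
t: 23.8
ee_pos: [0.4742, -0.2941, 0.1706]
eef_rot: [-0.236, 3.122, -0.009]
force: [0.9, -0.7, -1.1]
width: 0.0209
grasp_force: 29.8
t: 24.22
ee_pos: [0.4442, -0.1212, 0.1641]
eef_rot: [0.09, 3.14, 0.0]
force: [-0.3, 0.1, -1.5]
width: 0.021
grasp_force: 29.8
t: 24.63
ee_pos: [0.4463, -0.0931, 0.1246]
eef_rot: [0.089, 3.136, 0.001]
force: [-0.1, -0.3, -0.5]
width: 0.0213
grasp_force: 29.8
t: 24.97
ee_pos: [0.4455, -0.0934, 0.109]
eef_rot: [0.091, 3.14, -0.0]
force: [-0.3, -0.1, -1.2]
width: 0.0209
grasp_force: 29.8
blob [263 192   6  12  48] [266.1 197.2]  tool 286.2 215.7
blob [266 205  10  21  92] [270.6 215.1]  tool 286.2 215.7
along axis mm, drop mm, tilt mm [-40.   37.2 -38.5] res px [-8.4  5.8 -7.3  9.  16.2  8.2 13.1  1.7]
t 25.0667
tray 0.72 [220.8, 257.5, 249.1, 306.8] rect mm/deg [315.1, 177.9, 116.5, 74.7, 35.0]
tray 0.71 [277.7, 210.6, 321.3, 223.5] rect mm/deg [493.2, 14.0, 122.0, 31.2, -89.6]
tray 0.57 [355.6, 276.3, 411.9, 306.6] rect mm/deg [291.7, -221.7, 159.9, 78.6, 86.1]
tray 0.39 [214.0, 177.3, 276.8, 196.5] rect mm/deg [579.1, 169.6, 169.7, 51.8, -89.7]
  spot tray 0.75 [291.4, 385.1] [[ 284.2 -231.8]]
  spot tray 0.58 [284.8, 247.5] [[300.5 161.9]]
piston1 0.57 [290.7, 213.7, 300.9, 220.7] rect mm/deg [491.5, 27.2, 30.1, 15.9, 80.9]
  spot piston1 0.59 [228.9, 295.9] [[461.   24.2]]
```

```bash

python3 -m pendant '[[[0,0,0,0,0,-1,-1],[0,0,0,0,0,-1.7,-1],[0,0,0,0,0,-1.7,-1],[0,0,0,0,0,-1.7,-1]]]'
python3 -m pendant '[[[0,0,0,0,0,-0.4,-1],[0,0,0,0,0,-0.8,-1],[0,0,0,0,0,-0.8,-1],[0,0,0,0,0,-0.8,-1]]]'
python3 -m pendant '[[[0,0,0,0,0,-0.3,-1],[0,0,0,0,0,-0.5,-1],[0,0,0,0,0,-0.5,-1],[0,0,0,0,0,-0.5,-1]]]'
```

```text
t: 25.6
ee_pos: [0.4448, -0.0928, 0.0916]
eef_rot: [-0.089, -3.139, 0.0]
force: [0.9, -0.7, -1.0]
width: 0.0211
grasp_force: 29.8
t: 25.93
ee_pos: [0.445, -0.0928, 0.0837]
eef_rot: [-0.09, -3.14, 0.0]
force: [-0.4, 0.2, -0.9]
width: 0.0209
grasp_force: 29.8
t: 26.27
ee_pos: [0.445, -0.0928, 0.0787]
eef_rot: [-0.09, -3.14, 0.0]
force: [-0.3, -0.3, -1.6]
width: 0.0215
grasp_force: 29.8
```

```bash

python3 -m pendant '[[[0,0,0,0,0,-0.1,-0.4],[0,0,0,0,0,-0.1,-0.1],[0,0,0,0,0,-0.1,0.05],[0,0,0,0,0,-0.1,0.05],[0,0,0,0,0,-0.1,0.05]]]'
python3 -m pendant '[[[0,0,0,0,0,0,0.05],[0,0,0,0,0,0,0.05],[0,0,0,0,0,3,0.05],[0,0,0,0,0,7,0.05],[0,0,0,0,0,11,0]]]'
python3 -m pendant '[[[0,0,0,-1,-4,1,-0.5],[0,0,0,-3,-8,2,-1],[0,0,0,-5,-12,3,-1],[0,0,0,-7,-16,4,-1],[0,0,0,-8,-18,4,-1]]]'
python3 -m pendant '[[[0,0,0,-1,-4,0,-1],[0,0,0,-2,-8,0,-1],[0,0,0,-2,-10,0,-1],[0,0,0,-2,-10,0,-1],[0,0,0,-2,-10,0,-1]]]'
python3 - <<'E'
from h import *
d=look("top",("tray","piston1")); o=manip.get_obs(); print(o["joint_pos"])
im=d["img"][130:330,180:430]; cv2.imwrite("pics/c7.png",cv2.resize(im,None,fx=3,fy=3,interpolation=cv2.INTER_CUBIC))
E
```

```text
t: 26.68
ee_pos: [0.4452, -0.0928, 0.078]
eef_rot: [0.09, 3.14, 0.0]
force: [-0.8, 0.3, 0.9]
width: 0.0424
grasp_force: 0.0
t: 27.1
ee_pos: [0.4442, -0.0929, 0.1884]
eef_rot: [-0.09, -3.137, 0.001]
force: [1.1, 0.6, -0.7]
width: 0.0448
grasp_force: 0.0
t: 27.52
ee_pos: [0.3642, -0.2746, 0.2295]
eef_rot: [0.089, 3.138, -0.002]
force: [1.4, -0.8, -0.5]
width: 0.0181
grasp_force: 0.0
t: 27.93
ee_pos: [0.3444, -0.3736, 0.2273]
eef_rot: [-0.094, -3.139, -0.001]
force: [0.7, -0.2, 0.2]
width: 0.0004
grasp_force: 0.0
t 27.9833
tray 0.82 [357.3, 277.8, 386.1, 304.8] rect mm/deg [293.1, -187.9, 87.9, 75.8, 85.8]
tray 0.59 [219.6, 257.3, 272.8, 317.7] rect mm/deg [298.0, 162.7, 158.1, 79.9, 35.0]
tray 0.42 [309.1, 221.0, 324.7, 246.6] rect mm/deg [448.2, -33.1, 82.6, 25.7, -2.0]
  spot tray 0.91 [283.6, 245.7] [[303.9 167.1]]
  spot tray 0.65 [289.9, 383.2] [[ 288.4 -226.4]]
  spot tray 0.63 [233.4, 313.7] [[448.7 -26.4]]
piston1 0.79 [311.1, 220.1, 324.5, 253.0] rect mm/deg [447.2, -33.1, 85.6, 26.2, -2.3]
piston1 0.71 [334.1, 219.1, 343.7, 250.4] rect mm/deg [445.9, -95.7, 83.1, 25.8, -2.2]
piston1 0.48 [290.1, 217.7, 299.4, 244.6] rect mm/deg [456.4, 28.1, 83.9, 26.3, -4.1]
  spot piston1 0.81 [230.2, 296.0] [[457.3  23.9]]
  spot piston1 0.77 [235.6, 338.6] [[442.7 -97.4]]
  spot piston1 0.5 [233.6, 316.8] [[448.  -35.4]]
[-5.02144894e-01  2.45778218e-01 -3.70383679e-01 -1.75099996e-04
 -9.54668913e-01 -1.12414074e+00]
```

View pics/c7.png

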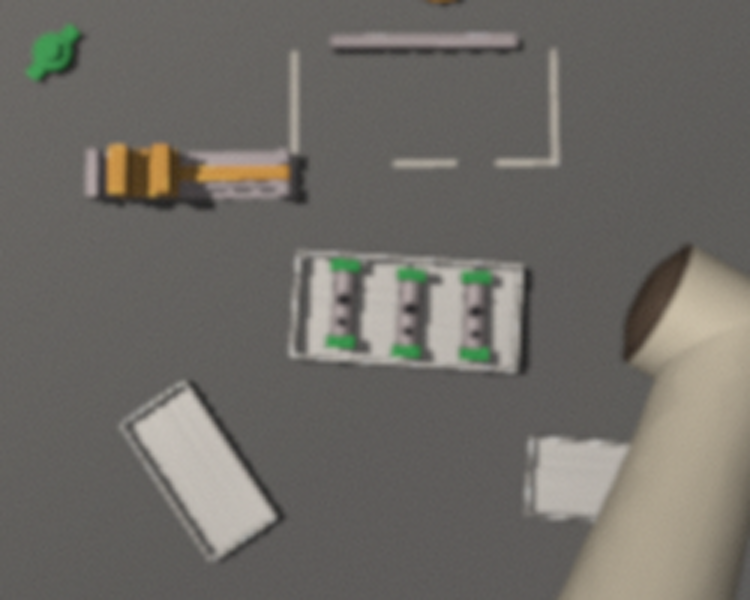

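All three pistons lie inside the tray (crop (343,305), (410,315), (476,318)), and the bar is out of the way. I'll push with open fingers aligned to the tray's near wall.

```bash

python3 -m pendant '[[[0,0,0,2.4,4,0,1],[0,0,0,2.4,8,0,1],[0,0,0,2.4,12,0,1],[0,0,0,2.4,16,0,1],[0,0,0,2.4,19.5,0,1]]]'
python3 -m pendant '[[[0,0,0,0,4,0,1],[0,0,0,0,8,0,1],[0,0,0,0,12,0,1],[0,0,0,0,15.3,0,1],[0,0,0,0,15.3,0,1]]]'
python3 -m pendant '[[[0,0,0,0,0,-3,1],[0,0,0,0,0,-6,1],[0,0,0,0,0,-9,1],[0,0,0,0,0,-12,1],[0,0,0,0,0,-12,1]]]'
python3 -m pendant '[[[0,0,0,0,0,-1.5,1],[0,0,0,0,0,-3,1],[0,0,0,0,0,-3,1],[0,0,0,0,0,-3,1]]]'
```

```text
t: 28.6
ee_pos: [0.3685, -0.1752, 0.228]
eef_rot: [0.087, 3.14, 0.0]
force: [0.3, 0.1, 0.1]
width: 0.0264
grasp_force: 0.0
t: 29.02
ee_pos: [0.3692, -0.0201, 0.2287]
eef_rot: [0.075, 3.138, 0.002]
force: [-0.7, -0.1, -0.4]
width: 0.059
grasp_force: 0.0
t: 29.43
ee_pos: [0.3659, -0.0256, 0.1042]
eef_rot: [-0.089, -3.13, 0.006]
force: [-0.8, -0.3, -0.4]
width: 0.0857
grasp_force: 0.0
t: 29.77
ee_pos: [0.3694, -0.0247, 0.0787]
eef_rot: [0.089, 3.14, -0.0]
force: [0.4, -0.3, 1.3]
width: 0.0869
grasp_force: 0.0
```

```bash

python3 -m pendant '[[[0,0,0,0.7,0,0,1],[0,0,0,1.4,0,0,1],[0,0,0,2,0,0,1],[0,0,0,2.6,0,0,1],[0,0,0,3.2,-0.05,0,1]]]'
python3 -m pendant '[[[0,0,0.004,0.9,-0.1,0,1],[0,0,0.008,1.8,-0.2,0,1],[0,0,0.012,2.7,-0.3,0,1],[0,0,0.016,3.6,-0.4,0,1],[0,0,0.02,4.5,-0.5,0,1]]]'
python3 -m pendant '[[[0,0,0.004,0.9,-0.1,0,1],[0,0,0.008,1.8,-0.2,0,1],[0,0,0.012,2.7,-0.3,0,1],[0,0,0.016,3.6,-0.4,0,1],[0,0,0.02,4.5,-0.5,0,1]]]'
python3 - <<'E'
from h import *
d=look("top",("tray","piston1")); look("side",("tray",))
E
```

```text
t: 30.18
ee_pos: [0.3998, -0.0259, 0.078]
eef_rot: [-0.091, -3.136, 0.002]
force: [-4.7, 0.2, 4.0]
width: 0.0872
grasp_force: 2.5
t: 30.6
ee_pos: [0.4466, -0.0306, 0.0778]
eef_rot: [-0.058, -3.14, 0.0]
force: [-4.0, 1.0, 1.5]
width: 0.0871
grasp_force: 2.1
t: 31.02
ee_pos: [0.492, -0.0354, 0.0778]
eef_rot: [0.026, 3.141, 0.0]
force: [-3.7, 0.9, 1.4]
width: 0.0868
grasp_force: 2.0
t 31.0667
tray 0.77 [283.3, 178.1, 354.8, 203.0] rect mm/deg [572.4, -69.1, 155.4, 66.8, 88.8]
tray 0.77 [356.0, 275.8, 412.2, 307.1] rect mm/deg [289.6, -222.5, 156.4, 79.0, 86.6]
  spot tray 0.91 [286.6, 383.0] [[ 297.8 -225.8]]
  spot tray 0.62 [199.5, 318.7] [[546.8 -40.2]]
piston1 0.73 [336.5, 184.1, 347.7, 201.6] rect mm/deg [569.0, -104.0, 54.9, 23.0, 0.1]
piston1 0.66 [296.1, 179.0, 303.0, 195.5] rect mm/deg [575.3, 19.5, 52.0, 23.0, 0.6]
piston1 0.54 [456.8, 159.4, 486.1, 209.7] rect mm/deg [585.2, -461.0, 138.6, 59.0, 31.5]
piston1 0.5 [313.9, 181.7, 325.4, 189.9] rect mm/deg [584.4, -42.2, 25.9, 23.1, -89.6]
  spot piston1 0.63 [197.2, 341.7] [[ 552.5 -106. ]]
  spot piston1 0.53 [197.6, 319.4] [[550.9 -42.1]]
  spot piston1 0.44 [193.9, 296.4] [[561.1  23.9]]
t 31.3167
tray 0.72 [196.7, 163.5, 244.3, 204.6] rect mm/deg [293.0, 149.4, 164.6, 89.8, 35.4]
tray 0.69 [226.8, 250.0, 262.0, 299.7] rect mm/deg [286.9, -233.5, 168.8, 76.0, 86.0]
tray 0.66 [306.0, 177.2, 345.0, 234.5] rect mm/deg [550.8, -80.7, 172.1, 103.1, 87.2]
  spot tray 0.85 [207.8, 320.0] [[562.2 -44.7]]
  spot tray 0.84 [278.0, 242.7] [[ 283.4 -231.9]]
  spot tray 0.59 [182.8, 219.2] [[295.5 172.8]]
```

```bash

python3 -m pendant '[[[0,0,0.004,0.9,-0.1,0,1],[0,0,0.008,1.8,-0.2,0,1],[0,0,0.012,2.7,-0.3,0,1],[0,0,0.016,3.6,-0.4,0,1],[0,0,0.02,4.5,-0.5,0,1]]]'
python3 -m pendant '[[[0,0,0.004,0.9,-0.1,0,1],[0,0,0.008,1.8,-0.2,0,1],[0,0,0.012,2.7,-0.3,0,1],[0,0,0.013,3.4,-0.4,0,1],[0,0,0.013,4.1,-0.4,0,1]]]'
python3 -m pendant '[[[0,0,0,0.3,0,0,1],[0,0,0,0.6,0,0,1],[0,0,0,0.9,0,0,1],[0,0,0,1,0,0,1],[0,0,0,1,0,0,1]]]'
python3 -c "
from h import *
look('top',('tray','piston1'))"
```

```text
t: 31.83
ee_pos: [0.5349, -0.0408, 0.0776]
eef_rot: [0.004, -3.137, 0.001]
force: [-4.3, 0.1, 4.5]
width: 0.0871
grasp_force: 2.7
t: 32.25
ee_pos: [0.5765, -0.0448, 0.0776]
eef_rot: [0.024, -3.138, 0.001]
force: [-5.8, 0.5, 3.7]
width: 0.0871
grasp_force: 2.5
t: 32.67
ee_pos: [0.5874, -0.0443, 0.0776]
eef_rot: [-0.025, 3.141, 0.0]
force: [-2.3, -1.0, 0.0]
width: 0.0869
grasp_force: 1.0
t 32.7167
tray 0.83 [356.5, 275.1, 407.4, 305.4] rect mm/deg [290.8, -222.3, 154.9, 75.6, 86.1]
tray 0.66 [282.8, 146.2, 359.9, 167.5] rect mm/deg [670.8, -115.0, 80.5, 64.1, -89.5]
piston1 0.64 [296.9, 145.8, 303.4, 152.6] rect mm/deg [687.4, 16.3, 26.1, 20.6, -89.3]
  spot piston1 0.65 [164.3, 344.4] [[ 647.9 -113.7]]
  spot piston1 0.6 [161.4, 301.9] [[655.5   9.1]]
  spot piston1 0.48 [145.9, 198.7] [[699.6 310. ]]
```

```bash

python3 -m pendant '[[[0,0,0,0.2,0,0,1],[0,0,0,0.4,0,0,1],[0,0,0,0.5,0,0,1],[0,0,0,0.5,0,0,1]]]'
python3 -m pendant '[[[0,0,0,0.2,0,0,1],[0,0,0,0.4,0,0,1],[0,0,0,0.5,0,0,1],[0,0,0,0.5,0,0,1]]]'
```

```text
t: 33.25
ee_pos: [0.5899, -0.0443, 0.0778]
eef_rot: [0.024, -3.135, 0.0]
force: [-7.6, 2.1, 5.2]
width: 0.0869
grasp_force: 4.0
t: 33.58
ee_pos: [0.5906, -0.0446, 0.0772]
eef_rot: [0.023, -3.125, 0.002]
force: [-16.9, 3.1, 11.0]
width: 0.0869
grasp_force: 8.4
```

```bash

python3 -m pendant '[[[0,0,0,0.2,0,0,1],[0,0,0,0.3,0,0,1],[0,0,0,0.3,0,0,1]]]'
python3 -m pendant '[[[0,0,0,-0.6,0,0,1],[0,0,0,-1.5,0,0,1],[0,0,0,-3,0,0,1],[0,0,0,-6,0,1,1],[0,0,0,-9,0,4,1]]]'
python3 -m pendant '[[[0,0,0,-3,0,4,1],[0,0,0,-6,0,8,1],[0,0,0,-9,0,11,1],[0,0,0,-11,0,11,1],[0,0,0,-11,0,11,1]]]'
python3 - <<'E'
from h import *
d=look("top",("tray","piston1","bolt_grip"))
im=d["img"][130:210,200:380]; cv2.imwrite("pics/c8.png",cv2.resize(im,None,fx=4.4,fy=4.4,interpolation=cv2.INTER_CUBIC))
E
```

```text
t: 33.83
ee_pos: [0.5911, -0.0447, 0.077]
eef_rot: [0.022, -3.119, 0.002]
force: [-21.5, 5.0, 15.2]
width: 0.0869
grasp_force: 11.1
t: 34.25
ee_pos: [0.5096, -0.0443, 0.1148]
eef_rot: [0.024, -3.138, 0.001]
force: [-0.7, 0.9, 0.8]
width: 0.087
grasp_force: 0.0
t: 34.67
ee_pos: [0.3985, -0.0443, 0.2312]
eef_rot: [-0.026, 3.132, 0.005]
force: [0.2, -0.6, -0.7]
width: 0.0872
grasp_force: 0.0
t 34.7167
tray 0.72 [284.2, 145.3, 358.6, 181.7] rect mm/deg [651.5, -46.1, 213.2, 101.7, -89.6]
tray 0.67 [355.5, 277.2, 411.1, 307.7] rect mm/deg [290.5, -223.4, 159.5, 80.1, 84.8]
  spot tray 0.77 [290.1, 385.9] [[ 287.9 -234.2]]
piston1 0.8 [316.3, 149.0, 324.5, 176.2] rect mm/deg [651.4, -47.6, 81.8, 20.3, 0.4]
piston1 0.73 [337.4, 150.8, 348.4, 176.5] rect mm/deg [653.4, -110.0, 85.6, 24.3, 4.6]
piston1 0.58 [297.5, 145.6, 304.9, 171.8] rect mm/deg [655.3, 14.6, 84.8, 23.2, 0.6]
  spot piston1 0.75 [161.8, 342.9] [[ 655.2 -109.3]]
  spot piston1 0.64 [161.4, 300.4] [[655.5  13.4]]
  spot piston1 0.58 [164.9, 319.2] [[645.6 -40.9]]
bolt_grip 0.9 [216.1, 176.0, 276.3, 195.9] rect mm/deg [575.7, 162.7, 164.0, 47.3, -89.7]
  spot bolt_grip 0.83 [185.3, 224.2] [[578.7 221.6]]
```

View pics/c8.png

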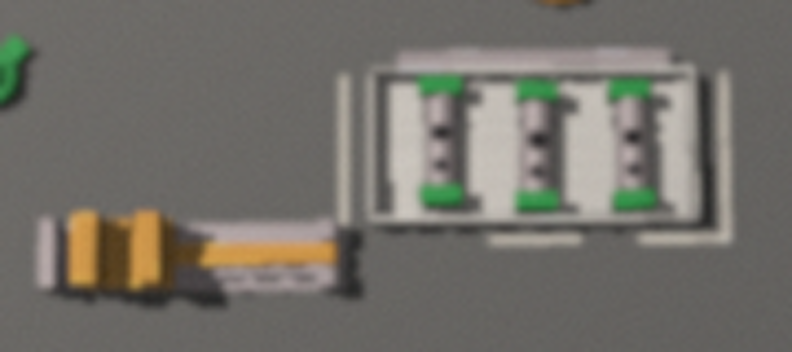

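The tray is home at (651.5,-46.1) mm, against the fence and between the end lines, with all pistons inside. Now back to the brass block.

```bash

python3 -m pendant '[[[0,0,0,2,3,0,1],[0,0,0,4,6,0,1],[0,0,0,6,9,0,1],[0,0,0,8,12,0,1],[0,0,0,10,15,0,1]]]'
python3 -m pendant '[[[0,0,0,2,3,0,1],[0,0,0,4,6,0,1],[0,0,0,6,9,0,1],[0,0,0,7.85,11.4,0,1],[0,0,0,7.85,11.4,0,1]]]'
python3 -m pendant '[[[0,0,0,0,0,0,1],[0,0,0,0,0,-2,1],[0,0,0,0,0,-5,1],[0,0,0,0,0,-7,1],[0,0,0,0,0,-7,1]]]'
python3 -m pendant '[[[0,0,0,0,0,0,1],[0,0,0,0,0,0,1]]]'
```

```text
t: 35.43
ee_pos: [0.502, 0.1073, 0.2261]
eef_rot: [0.025, -3.14, 0.002]
force: [0.3, -1.1, -0.2]
width: 0.0873
grasp_force: 0.0
t: 35.85
ee_pos: [0.5827, 0.224, 0.2247]
eef_rot: [-0.029, 3.141, -0.001]
force: [0.4, -0.2, -0.1]
width: 0.087
grasp_force: 0.0
t: 36.27
ee_pos: [0.5762, 0.2173, 0.1518]
eef_rot: [0.021, -3.131, 0.008]
force: [-1.2, -0.4, -0.4]
width: 0.0868
grasp_force: 0.0
t: 36.43
ee_pos: [0.5798, 0.2195, 0.1585]
eef_rot: [-0.025, 3.14, 0.001]
force: [-0.4, -0.4, 0.5]
width: 0.0873
grasp_force: 0.0
```

```bash

python3 -m pendant '[[[0,0,0,-0.2,0.1,-2,1],[0,0,0,-0.2,0.1,-4,1],[0,0,0,-0.2,0.1,-4.6,1],[0,0,0,-0.2,0.1,-4.6,1],[0,0,0,-0.2,0.1,-4.6,0]]]'
python3 -m pendant '[[[0,0,0,0,0,0,-1],[0,0,0,0,0,0,-1],[0,0,0,0,0,0,-1],[0,0,0,0,0,0,-1],[0,0,0,0,0,0,-1]]]' 25
python3 -m pendant '[[[0,0,0,0,-1,0,-1],[0,0,0,0,-2.5,0,-1],[0,0,0,0.1,-4.5,0,-1],[0,0,0,0.1,-6.5,0,-1],[0,0,0,0.1,-7.5,0,-1]]]'
python3 -m pendant '[[[0,0,0,0,-0.3,0,-1],[0,0,0,0,-0.6,0,-1],[0,0,0,0,-0.8,0,-1],[0,0,0,0,-0.8,0,-1],[0,0,0,0,-0.8,0,-1]]]'
```

```text
t: 36.85
ee_pos: [0.5779, 0.221, 0.1127]
eef_rot: [-0.025, 3.14, 0.001]
force: [0.7, 0.9, -0.1]
width: 0.0845
grasp_force: 0.0
t: 37.27
ee_pos: [0.5773, 0.2201, 0.1119]
eef_rot: [-0.026, 3.141, -0.002]
force: [0.1, -1.0, 0.2]
width: 0.0562
grasp_force: 25.0
t: 37.68
ee_pos: [0.5783, 0.1437, 0.1119]
eef_rot: [-0.024, 3.14, 0.001]
force: [0.4, 2.9, 1.6]
width: 0.0558
grasp_force: 25.0
t: 38.1
ee_pos: [0.5784, 0.1376, 0.1119]
eef_rot: [-0.026, 3.141, -0.001]
force: [-0.2, -1.5, 5.6]
width: 0.0557
grasp_force: 25.0
```

```bash

python3 -m pendant '[[[0,0,0,0,-0.2,0,-1],[0,0,0,0,-0.4,0,-1],[0,0,0,0,-0.5,0,-1],[0,0,0,0,-0.5,0,-1]]]'
python3 -m pendant '[[[0,0,0,0,-0.2,0,-1],[0,0,0,0,-0.4,0,-1],[0,0,0,0,-0.4,0,-1],[0,0,0,0,-0.4,0,-1]]]'
python3 -m pendant '[[[0,0,0,0,-0.2,0,-1],[0,0,0,0,-0.4,0,-1],[0,0,0,0,-0.4,0,-1],[0,0,0,0,-0.4,0,-1]]]'
```

```text
t: 38.43
ee_pos: [0.5785, 0.1333, 0.1118]
eef_rot: [-0.026, 3.141, 0.0]
force: [-0.7, 0.7, 5.4]
width: 0.0561
grasp_force: 25.0
t: 38.77
ee_pos: [0.5785, 0.1299, 0.1118]
eef_rot: [-0.026, 3.14, 0.001]
force: [-1.9, 3.4, 5.7]
width: 0.0559
grasp_force: 25.0
t: 39.1
ee_pos: [0.5785, 0.1294, 0.1117]
eef_rot: [-0.027, 3.138, 0.009]
force: [-4.7, 15.1, 3.9]
width: 0.0561
grasp_force: 25.0
```

```bash

python3 -m pendant '[[[0,0,0,0,0.1,0,-1],[0,0,0,0,0.2,0,-0.2],[0,0,0,0,0.2,0,0.6],[0,0,0,0,0.2,0,1],[0,0,0,0,0.2,0,1]]]'
python3 -m pendant '[[[0,0,0,0,0,0,1],[0,0,0,0,0,0,1],[0,0,0,0,0,2,1],[0,0,0,0,0,6,1],[0,0,0,0,0,10,1]]]'
python3 -m pendant '[[[0,0,0,-4,0,2,1],[0,0,0,-8,0,3,1],[0,0,0,-12,0,3,1],[0,0,0,-15,0,3,1],[0,0,0,-18,0,3,1]]]'
python3 - <<'E'
from h import *
d=look("top",("tray","piston1","bolt_grip","guide","crook","micrometer"))
im=d["img"][70:330,180:500]; cv2.imwrite("pics/c9.png",cv2.resize(im,None,fx=2.3,fy=2.3,interpolation=cv2.INTER_CUBIC))
E
```

```text
t: 39.52
ee_pos: [0.5775, 0.1265, 0.1105]
eef_rot: [0.024, -3.14, 0.001]
force: [0.1, -0.8, 0.1]
width: 0.0688
grasp_force: 0.0
t: 39.93
ee_pos: [0.5772, 0.1258, 0.2106]
eef_rot: [0.024, -3.137, 0.004]
force: [1.1, -0.2, 0.0]
width: 0.0862
grasp_force: 0.0
t: 40.35
ee_pos: [0.3961, 0.1258, 0.2414]
eef_rot: [-0.023, 3.141, 0.0]
force: [0.8, -0.3, 0.5]
width: 0.0867
grasp_force: 0.0
t 40.4
tray 0.7 [282.4, 142.4, 360.0, 180.6] rect mm/deg [651.5, -46.3, 218.6, 107.5, -89.5]
tray 0.6 [357.0, 275.9, 409.2, 307.8] rect mm/deg [290.4, -224.1, 156.3, 76.6, 86.0]
tray 0.58 [231.0, 274.3, 270.2, 317.4] rect mm/deg [276.7, 149.5, 105.6, 80.2, 32.8]
  spot tray 0.86 [165.0, 318.9] [[648.  -40.1]]
  spot tray 0.81 [289.8, 383.6] [[ 288.7 -227.5]]
  spot tray 0.78 [283.6, 247.4] [[303.9 162.2]]
piston1 0.75 [295.8, 149.7, 307.1, 177.2] rect mm/deg [653.9, 13.1, 87.8, 31.7, 0.7]
piston1 0.7 [318.7, 151.6, 328.6, 176.6] rect mm/deg [649.9, -47.6, 84.7, 20.3, 0.4]
piston1 0.62 [336.5, 149.0, 347.2, 178.3] rect mm/deg [651.9, -109.7, 88.0, 26.5, 2.4]
  spot piston1 0.72 [162.0, 321.3] [[654.1 -47. ]]
  spot piston1 0.67 [164.2, 342.4] [[ 648.2 -107.9]]
  spot piston1 0.47 [163.2, 299.9] [[650.2  14.8]]
bolt_grip 0.83 [244.9, 179.0, 309.1, 195.2] rect mm/deg [577.7, 74.1, 163.3, 44.5, -89.6]
  spot bolt_grip 0.93 [185.9, 256.5] [[577.6 131.9]]
guide 0.57 [192.0, 136.2, 204.7, 155.0] rect mm/deg [697.9, 316.0, 58.4, 37.7, -62.8]
  spot guide 0.7 [143.5, 197.9] [[710.1 317. ]]
crook 0.9 [317.3, 84.6, 343.0, 133.6] rect mm/deg [812.8, -66.4, 127.0, 72.6, -7.9]
  spot crook 0.87 [117.8, 326.4] [[789.3 -61.4]]
micrometer 0.96 [455.8, 162.0, 487.5, 213.8] rect mm/deg [587.6, -460.8, 141.2, 60.1, 28.4]
  spot micrometer 0.57 [183.0, 473.4] [[ 598.5 -494.5]]
```

View pics/c9.png

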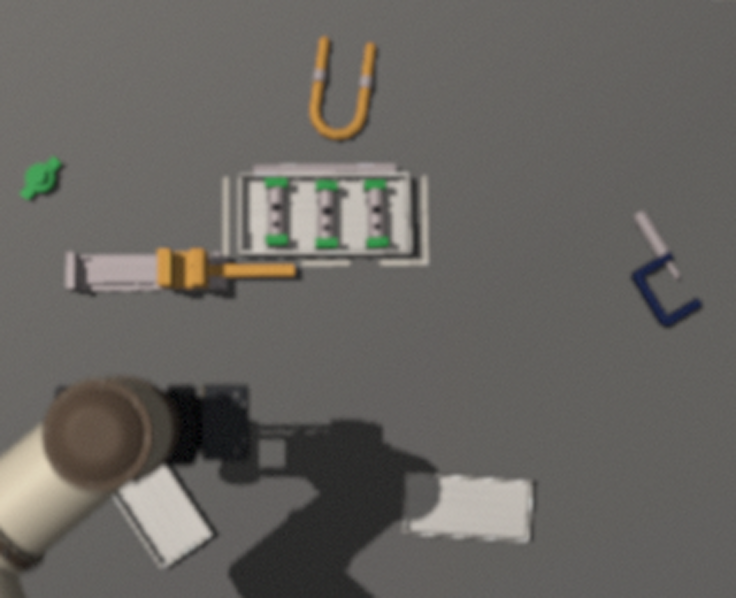

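The tray is home with three pistons in it, the bar (ending at crop (298,270)) crosses the mouth behind it, and the bystanders have not moved. Handing in.

```bash
python3 -c "
from plant import manip
print(manip.job_done())"
```

```text
the job is handed in; nothing more can be done
None
```

The job is handed in: all three pistons on the bench lie flat in the tray, the tray is square against the fence between the end lines, and the brass block is at its right stop with its bar locking the tray in. The micrometer, crook and guide were not touched.

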